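Charge the wax melter

TASK

Tip all five lumps of casting wax out of the enamel mug into the open melting pot, then stand the empty mug upright on the cork mat it came from. After that put the pot's lid on properly, seated all the way round. Set the mug and the lid down gently rather than dropping them, and leave everything else on the bench as it is.

Things in the scene. Friction and masses are not known exactly. Their poses are not given: they have to be found in the camera images.
- mug: white enamel mug, dark rim: 78 mm high, outside 68 mm across at the rim, 62 at the foot, wall 3 mm, floor 5 mm, 150 g. Origin: centre of its underside, z up through the mouth; loop handle (9 mm bar, out to 59 mm from the axis, 16 to 66 mm up) on its +y side. Stands loose on the mat. The wax is slippery and slides out with the mug tipped about 115 degrees from upright
- mug_mouth (a point): centre of the mug's mouth, 78 mm above its underside
- wax1: a lump of hard brown casting wax, a blocky chunk 16 to 22 mm a side, 10 g, starting in the mug; origin at the middle of one face
- wax2: a lump of hard brown casting wax, a blocky chunk 16 to 22 mm a side, 10 g, starting in the mug; origin at the middle of one face
- wax3: a lump of hard brown casting wax, a blocky chunk 16 to 22 mm a side, 10 g, starting in the mug; origin at the middle of one face
- wax4: a lump of hard brown casting wax, a blocky chunk 16 to 22 mm a side, 10 g, starting in the mug; origin at the middle of one face
- wax5: a lump of hard brown casting wax, a blocky chunk 16 to 22 mm a side, 10 g, starting in the mug; origin at the middle of one face
- mat: square cork mat, 130 x 130 x 5 mm, fixed to the bench; origin at the centre of its underside, on the bench top; the mug starts near its centre
- pot: electric wax melter, fixed: round aluminium pot 185 mm across, rim 125 mm above the bench, mouth 150 mm wide, floor of old hard wax 32 mm up. Origin: centre of its underside, z up. Black thermostat box out to 124 mm from the axis on its -x side, up to 84 mm high; black loop handles out to 118 mm on its +y and -y sides, 100 mm high
- pot_mouth (a point): centre of the pot's mouth, level with its rim, 125 mm above the pot's origin
- lid: the pot's aluminium lid, lying knob up on the bench, 220 g: disc 176 mm across, 8 to 13 mm above its origin; under it a plug 136 mm across, 8 mm deep, that drops into the pot's mouth with 7 mm play; on top a black upright cylindrical knob, 30 mm across, 13 to 45 mm above the origin. Origin: centre of its underside, z up; seated it is 117 mm above the pot's origin
- lid_knob (a point): middle of the lid's knob, 30 mm above the lid's origin
- block: bystander: black rubber mould block, 85 x 60 x 42 mm; origin at the centre of its underside
- imp: bystander: small dark wax figure lying on its back, 110 mm long, about 40 mm high; origin under its middle
- loupe: bystander: black magnifying glass lying flat, ring 100 mm diameter with a 75 mm grip on its -x side; origin under the centre of its glass
- modeller: bystander: wooden modelling tool with a wire loop, 190 mm long, lying along its x axis, 12 mm thick; origin under its middle
- pillbox: bystander: round lidded bentwood box, 105 mm diameter, 63 mm high; origin at the centre of its underside
Things that resemble listed ones, but are neither listed nor needed, are in the scene too. Several things have the shape of the lid; the one meant has the colours described above.

How it is judged:
On the way, in this order (a step that is already met when the one before it is completed fails the run):
1. the mug is tipped over the pot (angle between mug's own z axis and vertical above 1.2 rad and horizontal distance between mug_mouth and pot below 0.12 m and height (world z) of mug_mouth above 0.1 m), for 0.05 s.
2. all five lumps of wax lie in the pot (horizontal distance between each of wax1, wax2, wax3, wax4, wax5 and pot below 0.08 m and z of each of wax1, wax2, wax3, wax4, wax5 in the frame of pot below 0.1 m), for 0.2 s.
3. the empty mug stands upright on the mat, let go (angle between mug's own z axis and vertical below 0.08 rad and horizontal distance between mug and mat below 0.038 m and height (world z) of mug below 0.009 m and contact force between the fingers and mug below 0.1 N and linear speed of mug below 0.02 m/s), for 0.2 s.
At the end, for the whole second after the job is handed in: All five lumps lie inside the pot; the mug stands upright (0.08 rad) on the mat, its axis within 38 mm of the mat's centre; the lid sits level (0.05 rad) on the pot within 14 mm of its axis, plug down in the mouth (origin 113 to 120.5 mm above the pot's); mug and lid at rest (all of step 2 and angle between mug's own z axis and vertical below 0.08 rad and horizontal distance between mug and mat below 0.038 m and height (world z) of mug below 0.009 m and horizontal distance between lid and pot below 0.014 m and z of lid in the frame of pot between 0.113 and 0.1205 m and angle between lid's own z axis and vertical below 0.05 rad and linear speed of each of mug, lid below 0.02 m/s); the robot touches nothing.
It fails at once if the mug is dropped (moves faster than 0.6 m/s with no finger on it) (linear speed of mug above 0.6 m/s and contact force between the fingers and mug below 0.05 N).
It fails at once if the lid is dropped (moves faster than 0.6 m/s with no finger on it) (linear speed of lid above 0.6 m/s and contact force between the fingers and lid below 0.05 N).
It fails at once if something else on the bench is moved by more than 30 mm (distance of any of block, imp, loupe, modeller, pillbox from where it was at the start of the episode above 0.03 m).
It also fails if it takes over 72 s, if anything falls off the work surface, if the arm or the gripper's body presses on something with over 40 N, if the wrist force passes 120 N, or if a joint passes its speed limit or range.

ROBOT

A 6-joint arm with a two-finger parallel gripper is mounted at the origin on the work surface. World frame = base frame: x ahead of the robot, y to its left, z up, the work surface at z = 0. Lengths are in m, angles in rad, forces in N, time in s.
With the tool pointing down it reaches from about 0.375 to 0.9 m from the base axis. Payload 3.1 kg.
Tool frame: the origin (TCP) lies at the very end of the fingers, on their centre line; the grasp point (between the pads) lies 19 mm behind it; z points along the fingers, y is the direction in which the jaws open and shut (so a half turn about z gives the same grasp; the last joint's range is limited). The gripper opens to 87 mm and grips with 3 to 60 N. Pads are 19 mm wide; open, the fingers measure 117 mm over their backs; the gripper's body (75 mm by 190 mm) begins 51 mm behind the grasp point.
Start: joints at [1.083, 0.527, 1.433, -0, 1.181, -0.178], TCP at [0.191, 0.595, 0.223] pointing down, gripper open.
Joint ranges: [-3.08, 3.08], [-0.75, 2.2], [0.22, 2.44], [-1.43, 4.57], [0, 2.65], [-2.85, 2.85]. Speed limits (rad/s): [2.79, 2.79, 3.14, 3.14, 3.14, 3.14].

INTERFACE

Orientations are given as a 3x3 rotation matrix whose columns are the frame's x, y, z axes.
In Python, from bench import monitor, read_camera, workorder gives the robot as it stands. The module is installed in compiled form; this text tells all that it offers.
- The arm moves only by the tool carry_out, never from a script. Its arguments are lists of equal length, an entry for each row: "slide": the shift along the tool's x, y, z in m, a list of three; "turn": the turn, a rotation vector about the tool's x, y, z in rad, a list of three; "gripper": the finger opening in m, from 0 to 0.087. A call has 1 to 20 rows; each row is the pose to reach, as a shift and turn from the pose measured when the call began, along the tool's axes at that moment; what a row does not reach only later rows make up. A row lasts 1/10 s, in which the tool goes at most 50 mm and 8.59 degrees, less where a joint would pass 70% of its speed; a pose out of reach is approached as far as the arm can. A call with a gripper value outside its range is refused whole. The fingers move at their own pace and stop on an object; the grip force is fixed at half the most. Time passes only in rows, so rows that repeat a pose let the fingers close. It gives the time, the measured TCP pose, the force and the opening at its end, in the units of the state.
- monitor.state(): the state, without advancing time (a new reading comes with each control period).
- read_camera(name): name is "scene" or "top" or "wrist"; returns a dict with "color" (384x512x3 uint8, red, green, blue), "fx", "fy", "cx", "cy" (pixels), "position" and "orientation" of the camera in the world; the wrist camera has in their place "T_tool_cam" (4x4, takes a point from camera to tool coordinates, whose origin is the TCP and whose axes are the flange's). Camera axes: x right, y down, z forward; pixel columns grow to the right and rows downward; lengths in m; the calibration is good to about 2 mm. The wrist camera is an equidistant fisheye: a pixel r from the principal point sees the ray r / f radians off the axis. A picture is of the moment at which its call begins: read the wrist's pose just before it. There is no depth.
- workorder.hand_in(): hands the job in, once; it reports no verdict.
The state is a dict: "time": time; "joint_pos": joint angles; "qd": joint speeds; "joint_torque": joint torques, N m; "ee_pos": TCP position; "tool_rot": TCP orientation; "force": force on the tool from outside, world axes, zero at the start; "moment": the same for the moment, N m; "gripper_width": opening from 0.0 (shut) to 1.0 (fully open).
Only numpy, scipy, OpenCV 4.12 (cv2) and the standard library are available. Lean on these libraries where they do the work, as an engineer would, in place of code of your own. Each camera call takes 0.05 s, during which the arm holds its last target.

## Working session

There is one attempt and no reset: what is moved stays moved. The work goes in short steps, Python scripts to look and compute and a tool call to move; the robot and the scene stay as the last step left them, time stands still between calls to the robot, and variables do not carry over. Pictures are saved under pics/ and viewed, and the job is handed in when it is done.

Besides the shell and the picture viewer there is one more tool, called after "Call:" by a JSON object that holds its "name" and its "arguments". carry_out: Moves the arm, as the interface text tells. Its arguments: {"type":"object","properties":{"slide":{"type":"array","items":{"type":"array","items":{"type":"number"}}},"turn":{"type":"array","items":{"type":"array","items":{"type":"number"}}},"gripper":{"type":"array","items":{"type":"number"}}},"required":["slide","turn","gripper"]}

```bash
mkdir -p pics
cat > h.py <<'E'
import numpy as np, cv2, json
from bench import monitor, read_camera, workorder
def snap(name,fn):
    st=monitor.state(); c=read_camera(name)
    cv2.imwrite('pics/'+fn+'.png',c['color'][:,:,::-1])
    np.save('pics/'+fn+'.npy',dict(c=c,st=st),allow_pickle=True)
    return c,st
def ray(c,u,v):
    d=np.array([(u-c['cx'])/c['fx'],(v-c['cy'])/c['fy'],1.])
    return np.array(c['position']),np.array(c['orientation'])@d
def atz(c,u,v,z):
    p,d=ray(c,u,v); return p+d*(z-p[2])/d[2]
def proj(c,P):
    q=np.array(c['orientation']).T@(np.array(P)-np.array(c['position']))
    return np.array([c['fx']*q[0]/q[2]+c['cx'],c['fy']*q[1]/q[2]+c['cy']])
def load(fn): return np.load('pics/'+fn+'.npy',allow_pickle=True).item()
E
python3 - <<'E'
from h import *
for n in('scene','top','wrist'):
    c,st=snap(n,n+'0'); print({k:(np.round(v,3).tolist()) for k,v in c.items() if k!='color'})
print(st)
for n in('scene','top'):
    im=cv2.imread(f'pics/{n}0.png'); cv2.imwrite(f'pics/{n}0b.png',cv2.resize(im,(800,600),interpolation=cv2.INTER_CUBIC))
E
```

```text
{'fx': 449.84, 'fy': 449.84, 'cx': 249.206, 'cy': 190.282, 'position': [0.847, 0.609, 1.063], 'orientation': [[-0.879, 0.383, -0.283], [0.476, 0.728, -0.494], [0.017, -0.569, -0.822]]}
{'fx': 426.039, 'fy': 426.039, 'cx': 253.602, 'cy': 190.703, 'position': [0.42, 0.006, 1.163], 'orientation': [[-0.007, -0.995, 0.099], [-1.0, 0.009, 0.019], [-0.019, -0.099, -0.995]]}
{'fx': 297.319, 'fy': 297.319, 'cx': 253.056, 'cy': 198.598, 'T_tool_cam': [[-0.001, -0.955, -0.297, 0.082], [1.0, -0.001, 0.0, -0.001], [-0.0, -0.297, 0.955, -0.163], [0.0, 0.0, 0.0, 1.0]]}
{'time': 0.1, 'joint_pos': array([ 1.08249307e+00,  5.28334269e-01,  1.43376416e+00, -3.02992840e-05,
        1.18138787e+00, -1.78511679e-01]), 'qd': array([-0.00029032, -0.00057989, -0.00042444, -0.00014084, -0.00062792,
       -0.00057318]), 'joint_torque': array([-7.91542243e-04, -4.40986919e+01, -1.77149427e+01,  6.34664716e-02,
        5.34954749e-02, -6.61244644e-05]), 'ee_pos': array([0.190215  , 0.59466918, 0.22169659]), 'tool_rot': array([[-9.52400513e-01,  3.04848351e-01, -8.63604032e-04],
       [ 3.04849418e-01,  9.52399072e-01, -1.68547908e-03],
       [ 3.08680160e-04, -1.86852033e-03, -9.99998207e-01]]), 'force': array([-0.00834999,  0.90607578, -0.19584364]), 'moment': array([-0.01413105,  0.00883895,  0.03014845]), 'gripper_width': 0.9987799707661474}
```

View pics/scene0b.png

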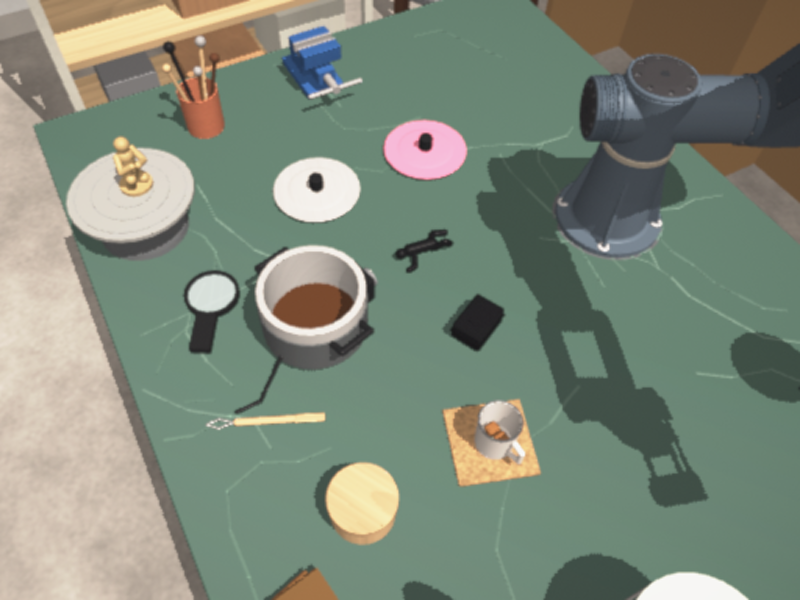

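View pics/top0b.png

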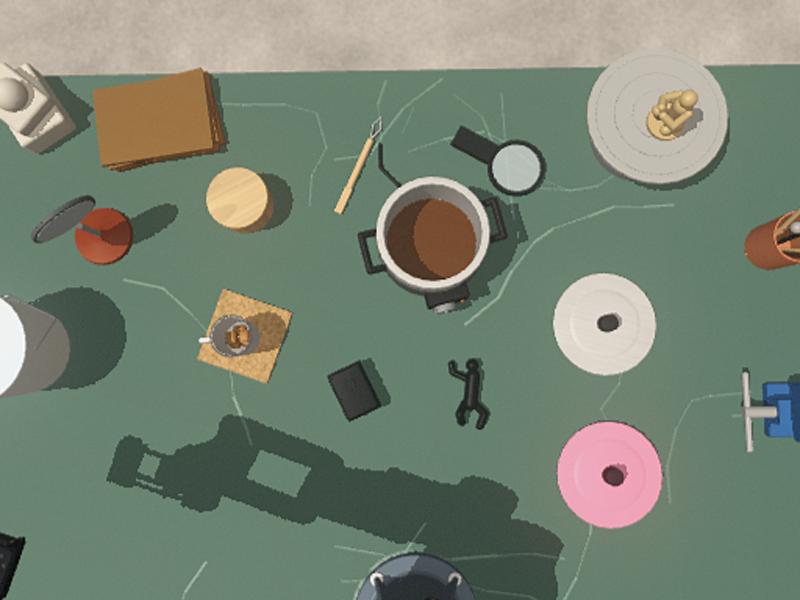

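View pics/wrist0.png

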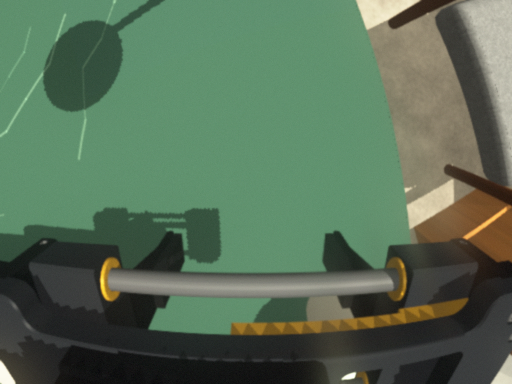

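Run:
```python
from h import *
s=load('scene0')['c'];t=load('top0')['c'];k=1.5625
print(proj(s,[0,0,0])*k,proj(t,[0,0,0])*k, proj(s,[.19,.595,.22])*k,proj(t,[.19,.595,.22])*k)
for n,(u,v),z in [('pot',(433,235),.125),('white',(605,324),.013),('whiteknob',(608,322),.045),('pink',(609,474),.013),('mat',(244,336),.005),('mugrim',(236,335),.08),('block',(354,390),.042),('imp',(468,394),.03),('pillbox',(238,198),.063)]:
    print(n,np.round(atz(t,u/k,v/k,z),3))
for n,(u,v),z in [('pot',(312,288),.125),('white',(317,188),.013),('pink',(426,149),.013),('mat',(491,442),.005),('mugrim',(500,423),.08)]:
    print(n,np.round(atz(s,u/k,v/k,z),3))
for nm,im,b in(('s',cv2.imread('pics/scene0.png'),[(230,110,130,130),(270,240,100,90)]),('t',cv2.imread('pics/top0.png'),[(110,170,90,90),(220,100,110,110),(340,160,100,100)])):
    for i,(x,y,w,h) in enumerate(b): cv2.imwrite(f'pics/crop_{nm}{i}.png',cv2.resize(im[y:y+h,x:x+w],None,fx=5,fy=5,interpolation=cv2.INTER_CUBIC))
```

```text
[606.50512559 216.56606843] [415.15058591 615.42423257] [831.19270429 470.24847998] [-12.23976727 532.68411013]
pot [ 0.622 -0.033  0.125]
white [ 0.486 -0.331  0.013]
whiteknob [ 0.487 -0.327  0.045]
pink [ 0.233 -0.328  0.013]
mat [0.47  0.294 0.005]
mugrim [0.469 0.289 0.08 ]
block [0.377 0.099 0.042]
imp [ 0.369 -0.092  0.03 ]
pillbox [0.702 0.294 0.063]
pot [ 0.627 -0.03   0.125]
white [ 0.487 -0.328  0.013]
pink [ 0.233 -0.324  0.013]
mat [0.473 0.298 0.005]
mugrim [0.47  0.301 0.08 ]
```

```bash
cd pics
python3 - <<'E'
import cv2,numpy as np
a=[cv2.resize(cv2.imread(f'crop_{n}.png'),(400,400)) for n in('s1','t0')]
cv2.imwrite('m1.png',np.hstack(a))
a=[cv2.resize(cv2.imread(f'crop_{n}.png'),(400,400)) for n in('t1','t2')]
cv2.imwrite('m2.png',np.hstack(a))
E
```

```text
(no output)
```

View pics/m1.png

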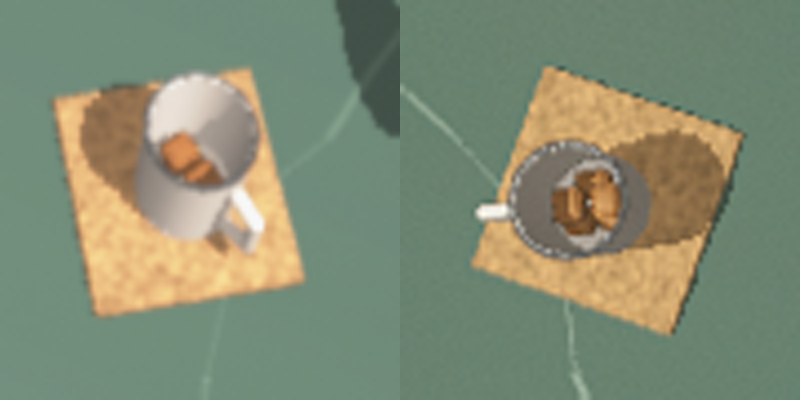

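View pics/m2.png

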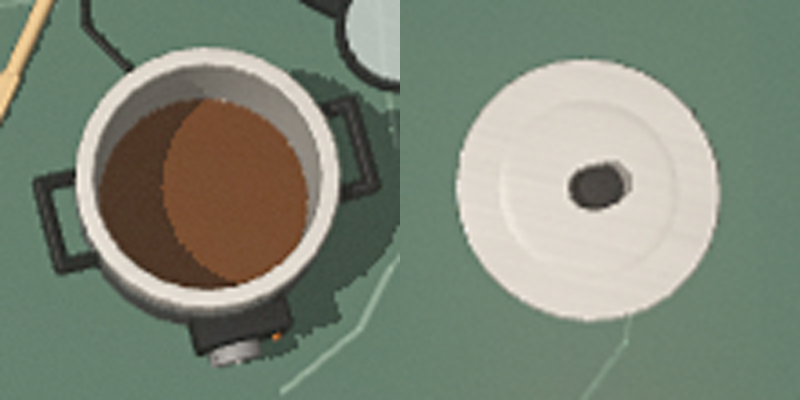

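Run:
```python
from h import *
s=load('scene0')['c'];t=load('top0')['c']
print('mug',atz(t,148.0,215,.083),atz(s,320.75,269.25,.083))
print('pot',atz(t,277.2,148.95,.125))
print('mat',atz(t,157,214.9,.005))
print('lid',atz(t,386.9,207.4,.013),'knobtop',atz(t,340+197/4,160+187/4,.045))
# handle tip in top: left end of handle at crop (480,212) height ~.065
print('handle',atz(t,110+80*.225,170+212*.225,.065), 'matcorners',[np.round(atz(t,110+(x-400)*.225,170+y*.225,.005)[:2],3) for x,y in((547,67),(743,133),(672,333),(473,265))])
# overlay check in scene
im=cv2.imread('pics/scene0.png');imt=cv2.imread('pics/top0.png')
def circ(P,r):
    a=np.linspace(0,2*np.pi,72); 
    for c,i in((s,im),(t,imt)):
        for x in a:
            p=proj(c,[P[0]+r*np.cos(x),P[1]+r*np.sin(x),P[2]]); cv2.circle(i,tuple(int(round(q*16)) for q in p),8,(255,0,0),-1,shift=4)
circ(atz(t,148.0,215,.083),.034);circ(atz(t,277.2,148.95,.125),.0925);circ(atz(t,386.9,207.4,.013),.088)
m=np.hstack([cv2.resize(im[120:320,150:350],(400,400)),cv2.resize(imt[100:300,130:330],(400,400))]);cv2.imwrite('pics/ov.png',m)
```

```text
mug [0.46711084 0.29573639 0.083     ] [0.4678258  0.29920849 0.083     ]
pot [ 0.625829   -0.03355488  0.125     ]
mat [0.47061346 0.29196372 0.005     ]
lid [ 0.48544753 -0.33031926  0.013     ] knobtop [ 0.4852657  -0.32713022  0.045     ]
handle [0.46132815 0.35250018 0.065     ] matcorners [array([0.553, 0.332]), array([0.511, 0.21 ]), array([0.389, 0.252]), array([0.431, 0.375])]
```

View pics/ov.png

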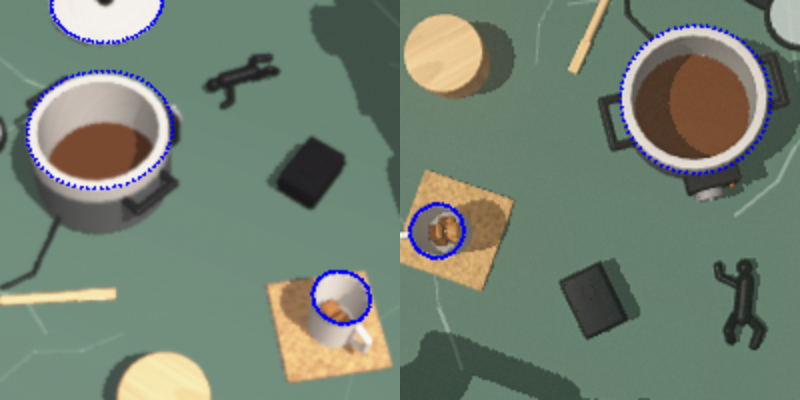

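Call:
{"name": "carry_out", "arguments": {"slide": [[0,0,-0.04],[0,0,-0.08],[0,0,-0.12],[0,0,-0.15],[0,0,-0.15]], "turn": [[0,0,0],[0,0,0],[0,0,0],[0,0,0],[0,0,0]], "gripper": [0.087,0.087,0.087,0.087,0.087]}}

```text
time: 0.65
ee_pos: [0.1914, 0.5971, 0.3774]
tool_rot: [[-0.952, 0.305, 0.004], [0.305, 0.952, 0.008], [-0.002, 0.009, -1.0]]
force: [0.6, -1.6, -0.1]
gripper_width: 0.998
```

```bash
cat >> h.py <<'E'
def log():
    st=monitor.state()
    with open('fk.jsonl','a') as f: f.write(json.dumps({'q':list(map(float,st['joint_pos'])),'p':list(map(float,st['ee_pos'])),'R':np.array(st['tool_rot']).tolist()})+'\n')
    print(round(st['time'],2),np.round(st['joint_pos'],3),np.round(st['ee_pos'],4),np.round(st['tool_rot'],3).tolist(),'F',np.round(st['force'],1),'g',round(st['gripper_width']*87,1))
    return st
E
python3 - <<'E'
from h import *
log()
st=load('wrist0')['st']
with open('fk.jsonl','a') as f: f.write(json.dumps({'q':list(map(float,st['joint_pos'])),'p':list(map(float,st['ee_pos'])),'R':np.array(st['tool_rot']).tolist()})+'\n')
E
```

```text
0.65 [ 1.083  0.399  1.22   0.     1.513 -0.178] [0.1914 0.5971 0.3774] [[-0.952, 0.305, 0.004], [0.305, 0.952, 0.008], [-0.002, 0.009, -1.0]] F [ 0.6 -1.6 -0.1] g 86.8
```

Call:
{"name": "carry_out", "arguments": {"slide": [[-0.03,-0.02,0],[-0.07,-0.04,0],[-0.11,-0.06,0],[-0.15,-0.09,0],[-0.15,-0.09,0]], "turn": [[0.1,0,0],[0.2,0,0],[0.3,0,0],[0.4,0,0],[0.5,0,0]], "gripper": [0.087,0.087,0.087,0.087,0.087]}}

```text
time: 1.15
ee_pos: [0.3103, 0.4613, 0.3765]
tool_rot: [[-0.95, 0.275, -0.146], [0.311, 0.834, -0.455], [-0.003, -0.478, -0.878]]
force: [-0.3, 0.6, -0.9]
gripper_width: 0.998
```

```bash
python3 -c "
from h import *
log()"
```

```text
1.15 [ 0.877  0.541  1.079 -0.196  1.981 -0.413] [0.3103 0.4613 0.3765] [[-0.95, 0.275, -0.146], [0.311, 0.834, -0.455], [-0.003, -0.478, -0.878]] F [-0.3  0.6 -0.9] g 86.9
```

Call:
{"name": "carry_out", "arguments": {"slide": [[0,0,0],[0,0,0],[0,0,0],[0,0,0]], "turn": [[0,0.1,0.1],[0,0.2,0.2],[0,0.3,0.3],[0,0.4,0.3]], "gripper": [0.087,0.087,0.087,0.087]}}

```text
time: 1.55
ee_pos: [0.3102, 0.4612, 0.3755]
tool_rot: [[-0.696, 0.528, -0.487], [0.69, 0.679, -0.249], [0.199, -0.509, -0.837]]
force: [0.2, -0.1, -0.8]
gripper_width: 0.996
```

```bash
python3 -c "
from h import *
log()"
```

```text
1.55 [ 0.706  0.565  1.072  0.144  2.066 -0.107] [0.3102 0.4612 0.3755] [[-0.696, 0.528, -0.487], [0.69, 0.679, -0.249], [0.199, -0.509, -0.837]] F [ 0.2 -0.1 -0.8] g 86.7
```

```bash
cat > kin.py <<'E'
import numpy as np, json
from scipy.spatial.transform import Rotation as Ro
from scipy.optimize import least_squares
LO=np.array([-3.08,-.75,.22,-1.43,0,-2.85]);HI=np.array([3.08,2.2,2.44,4.57,2.65,2.85])
def rz(a): return Ro.from_euler('z',a).as_matrix()
def ry(a): return Ro.from_euler('y',a).as_matrix()
def fk(q,P,pts=False):
    a0,d1,a1,L1,a2,L2,Lt=P
    R1=rz(q[0]);A=R1@ry(q[1]);B=A@ry(q[2]);C=B@rz(q[3])@ry(q[4])
    sh=R1@[a0,0,d1]; el=sh+A@[a1,0,L1]; wr=el+B@[a2,0,L2]; p=wr+C@[0,0,Lt]
    R=C@rz(q[5]) @ R0
    return (p,R,sh,el,wr) if pts else (p,R)
R0=np.eye(3)
def fit():
    D=[json.loads(l) for l in open('fk.jsonl')]
    global R0
    M=sum(fk(d['q'],[0]*7)[1].T@np.array(d['R']) for d in D) if np.allclose(R0,np.eye(3)) else None
    if M is not None:
        U,_,V=np.linalg.svd(M); R0=U@V
    f=lambda P: np.r_[np.concatenate([fk(d['q'],P)[0]-d['p'] for d in D]),0.002*np.array(P)[[0,2,4]]]
    r=least_squares(f,[0,.3,0,.4,0,.4,.2])
    return r.x,f(r.x)[:-3],[np.abs(fk(d['q'],r.x)[1]-d['R']).max() for d in D]
def ik(p,R,P,seeds,n=40,rng=np.random.default_rng(0)):
    sols=[]
    def f(q):
        pp,RR=fk(q,P); return np.r_[(pp-p)*5,Ro.from_matrix(RR.T@R).as_rotvec()]
    for i in range(n):
        q0=seeds[i] if i<len(seeds) else LO+(HI-LO)*rng.random(6)
        r=least_squares(f,np.clip(q0,LO+1e-3,HI-1e-3),bounds=(LO,HI))
        if np.linalg.norm(r.fun)<1e-4 and not any(np.abs(r.x-s).max()<1e-2 for s in sols): sols.append(r.x)
    return sols
E
python3 -c "
from kin import *
import kin
P,res,rr=fit();print(np.round(P,4),np.abs(res).max(),rr);print(np.round(kin.R0,3))"
```

```text
[ 0.0684  0.4102  0.0828  0.1818 -0.0374  0.399   0.1861] 0.09819710358002467 [np.float64(1.6653345369377348e-16), np.float64(4.440892098500626e-16), np.float64(3.885780586188048e-16), np.float64(2.220446049250313e-16)]
[[ 0. -1. -0.]
 [ 1.  0.  0.]
 [-0. -0.  1.]]
```

```bash
cat fk.jsonl | cut -c1-260; python3 -c "
from kin import *
D=[json.loads(l) for l in open('fk.jsonl')]
A=[];b=[]
for d in D:
    b+=d['p']; A+=np.array([fk(d['q'],np.eye(7)[i])[0] for i in range(7)]).T.tolist()
A=np.array(A);x,_,rk,s=np.linalg.lstsq(A,np.array(b),rcond=None);print(np.round(x,4),rk,s,np.abs(A@x-b).max())
for cols in ([1,3,5,6],[0,1,3,5,6],[1,3,4,5,6]):
    x,_,rk,s=np.linalg.lstsq(A[:,cols],np.array(b),rcond=None);print(cols,np.round(x,4),s,np.round(A[:,cols]@x-b,4))
"
```

```text
{"q": [1.082637795626228, 0.3994023118829284, 1.220244195119732, 6.061371432936552e-05, 1.512718719355434, -0.1784606677372824], "p": [0.19138471694282413, 0.5971191970733679, 0.37738073738261724], "R": [[-0.9524213353415204, 0.30475454308805605, 0.00427416114
{"q": [1.082493074474531, 0.528334269150954, 1.433764158042499, -3.0299284032444163e-05, 1.181387865968836, -0.17851167886600872], "p": [0.19021499845679868, 0.594669181588429, 0.22169658615547272], "R": [[-0.9524005130192273, 0.3048483508054264, -0.0008636040
{"q": [0.8769933971672201, 0.5410905703395126, 1.0791736405354513, -0.19613220783046575, 1.9813386461034501, -0.4125782509621432], "p": [0.3103086658211541, 0.4613076097000004, 0.37652822773423567], "R": [[-0.9502775641188217, 0.2750765050219878, -0.1459639253
{"q": [0.7061530598629748, 0.5645105645417101, 1.072494655302361, 0.1441550737211308, 2.0664555434070566, -0.10748666056877113], "p": [0.3102267186154746, 0.4611999385337318, 0.3754873232395038], "R": [[-0.6956314933482155, 0.5282225508093293, -0.4869063177641
[ 0.0684  0.4102  0.0828  0.1818 -0.0374  0.399   0.1861] 7 [3.95898989 3.45510339 0.54822253 0.23244347 0.15337058 0.0907228
 0.04825555] 0.09819759868816022
[1, 3, 5, 6] [0.245  0.4203 0.4394 0.23  ] [3.37457449 2.10109336 0.42928287 0.11562857] [ 0.0921 -0.0633  0.0034  0.0995 -0.0492 -0.0113  0.0752 -0.0621  0.0049
  0.0825 -0.0881  0.003 ]
[0, 1, 3, 5, 6] [0.1056 0.355  0.2679 0.4034 0.2107] [3.48082051 2.76585348 0.43009997 0.20859905 0.07378031] [ 0.0968 -0.0543 -0.006   0.0974 -0.0532  0.0001  0.0723 -0.0602  0.0031
  0.0828 -0.091   0.0028]
[1, 3, 4, 5, 6] [0.2637 0.4729 0.0481 0.4254 0.2509] [3.8948847  2.12054011 0.54716845 0.15551877 0.09799704] [ 0.0941 -0.0594  0.0024  0.0973 -0.0534 -0.0071  0.079  -0.0633  0.0031
  0.0807 -0.0861  0.0016]
```

```bash
python3 - <<'E'
s=open('kin.py').read()
s=s.replace("a0,d1,a1,L1,a2,L2,Lt=P","a0,d1,a1,L1,a2,L2,Lt,b0,b4=P").replace("sh=R1@[a0,0,d1]","sh=R1@[a0,b0,d1]").replace("p=wr+C@[0,0,Lt]","p=wr+C@[0,b4,Lt]").replace("[0]*7","[0]*9").replace("[0,2,4]","[0,2,4,8]").replace("[:-3]","[:-4]").replace(",.4,.2])",",.4,.2,0,0])")
open('kin.py','w').write(s)
E
python3 -c "
from kin import *
P,res,rr=fit();print(np.round(P,4),np.abs(res).max(),rr)"
```

```text
[0.     0.2742 0.     0.588  0.1141 0.3917 0.3054 0.111  0.    ] 2.0550916725037283e-06 [np.float64(1.6653345369377348e-16), np.float64(4.440892098500626e-16), np.float64(3.885780586188048e-16), np.float64(2.220446049250313e-16)]
```

```bash
cat > plan.py <<'E'
from kin import *
import kin
P,_,_=fit()
def toolR(az,e,phi=0):
    z=np.array([np.cos(az)*np.cos(e),np.sin(az)*np.cos(e),-np.sin(e)])
    x=np.array([0,0,1.])-z*(-np.sin(e)); x/=np.linalg.norm(x)
    return np.c_[x,np.cross(z,x),z]@rz(phi)
q0=np.array(json.loads(open('fk.jsonl').readlines()[-1])['q'])
if __name__=='__main__':
    mug=np.array([.467,.297,.0])
    for azd in (30,45,60,75,90):
        for ed in (20,30,40,50):
            R=toolR(np.radians(azd),np.radians(ed))
            p=mug+[0,0,.053]+R[:,2]*.019
            for q in ik(p,R,P,[q0],12):
                pp=fk(q,P,True); print(azd,ed,np.round(q,2),'el',np.round(pp[3],2),'wr',np.round(pp[4],2))
E
python3 plan.py
```

```text
30 20 [ 0.21  1.32  2.39  2.84  1.77 -1.74] el [0.54 0.23 0.42] wr [0.23 0.16 0.15]
30 30 [ 0.23  1.14  2.38  2.88  1.41 -1.68] el [0.5  0.23 0.52] wr [0.25 0.17 0.2 ]
30 40 [ 0.26  0.97  2.32  2.9   1.01 -1.61] el [0.44 0.23 0.61] wr [0.28 0.19 0.24]
30 50 [ 0.28  0.83  2.23  2.87  0.61 -1.54] el [0.38 0.23 0.67] wr [0.31 0.2  0.27]
45 20 [-0.02  1.29  2.36  2.4   1.59 -1.93] el [0.57 0.1  0.44] wr [0.28 0.11 0.15]
45 30 [ 0.04  1.12  2.35  2.48  1.3  -1.8 ] el [0.52 0.13 0.53] wr [0.29 0.12 0.2 ]
45 40 [ 0.1   0.95  2.3   2.5   0.96 -1.65] el [0.47 0.16 0.61] wr [0.31 0.14 0.24]
45 50 [ 0.16  0.82  2.21  2.43  0.61 -1.46] el [0.41 0.18 0.67] wr [0.34 0.17 0.27]
60 20 [-0.14  1.2   2.25  2.03  1.35 -1.86] el [0.56 0.03 0.49] wr [0.33 0.06 0.15]
60 30 [-0.09  1.06  2.25  2.09  1.12 -1.74] el [0.52 0.07 0.56] wr [0.34 0.08 0.2 ]
60 40 [-0.01  0.92  2.22  2.08  0.87 -1.57] el [0.47 0.11 0.63] wr [0.36 0.11 0.24]
60 50 [ 0.07  0.81  2.15  1.96  0.61 -1.32] el [0.42 0.14 0.68] wr [0.37 0.14 0.27]
75 20 [-0.19  1.12  2.11  1.67  1.23 -1.66] el [0.54 0.01 0.53] wr [0.4  0.04 0.15]
75 30 [-0.13  1.    2.11  1.68  1.04 -1.54] el [0.51 0.04 0.59] wr [0.4  0.06 0.2 ]
75 40 [-0.06  0.9   2.1   1.64  0.85 -1.38] el [0.47 0.08 0.64] wr [0.41 0.09 0.24]
75 50 [ 0.02  0.81  2.06  1.51  0.67 -1.14] el [0.42 0.12 0.68] wr [0.42 0.12 0.27]
90 20 [-0.18  1.07  1.94  1.35  1.25 -1.44] el [0.53 0.02 0.55] wr [0.47 0.03 0.15]
90 30 [-0.13  0.98  1.96  1.32  1.09 -1.34] el [0.5  0.04 0.6 ] wr [0.47 0.05 0.2 ]
90 40 [-0.07  0.89  1.96  1.27  0.93 -1.2 ] el [0.46 0.08 0.65] wr [0.47 0.08 0.24]
90 50 [ 0.    0.81  1.95  1.16  0.78 -1.01] el [0.43 0.11 0.68] wr [0.47 0.11 0.27]
```

```bash
cat > pour.py <<'E'
from plan import *
pot=np.array([.626,-.033,.125])
eg=np.radians(30)
mt=np.array([np.cos(eg),0,-np.sin(eg)]) # mug axis in tool
def pose(az,e,phi,mz=.18,back=.025,zg=.048):
    R=toolR(az,e,phi); m=R@mt
    h=m.copy();h[2]=0
    n=np.linalg.norm(h)
    h=h/n if n>.3 else h
    mouth=np.array([pot[0],pot[1],mz])-h*back
    g=mouth-m*(.078-zg)          # grasp point on axis
    return g+R[:,2]*.019,R,m,g
def body(p,R):
    c=np.array([[x,y,z] for x in(-.0375,.0375) for y in(-.095,.095) for z in(-.07,-.13,-.2)]+[[.095,s,-.16] for s in(-.02,.02)])
    return p+c@R.T
if __name__=='__main__':
  for azd in range(-30,120,15):
    for e2 in (0,15):
      az=np.radians(azd);e=np.radians(e2)
      c=(np.cos(np.radians(122))-np.sin(eg)*np.sin(e))/(np.cos(eg)*np.cos(e))
      if c<-1: continue
      phi=np.arccos(c)
      p,R,m,g=pose(az,e,phi)
      B=body(p,R);near=np.hypot(*(B[:,:2]-pot[:2]).T)<.13
      for q in ik(p,R,P,[],10):
        pp=fk(q,P,True); print(azd,e2,round(np.degrees(phi)),np.round(q,2),'wr',np.round(pp[4],2),'minz',B[near,2].min().round(3) if near.any() else '-',B[:,2].min().round(3),'m',np.round(m,2))
E
python3 pour.py
```

```text
-30 0 128 [0.05 0.98 2.02 3.72 1.46 0.59] wr [0.42 0.13 0.2 ] minz 0.098 0.098 m [-0.78 -0.34 -0.53]
-30 15 142 [0.01 0.81 2.02 3.74 1.05 0.73] wr [0.44 0.11 0.27] minz 0.124 0.124 m [-0.84 -0.13 -0.53]
-15 0 128 [-0.1   1.01  2.14  3.3   1.58  0.66] wr [0.39 0.07 0.2 ] minz 0.098 0.098 m [-0.66 -0.53 -0.53]
-15 15 142 [-0.13  0.82  2.13  3.28  1.11  0.88] wr [0.4  0.06 0.27] minz 0.124 0.124 m [-0.78 -0.34 -0.53]
0 0 128 [-0.28  1.04  2.21  2.86  1.67  0.63] wr [0.37 0.01 0.2 ] minz 0.098 0.098 m [-0.5  -0.68 -0.53]
0 15 142 [-0.29  0.82  2.18  2.83  1.18  0.95] wr [ 0.39 -0.    0.27] minz 0.124 0.124 m [-0.66 -0.53 -0.53]
15 0 128 [-0.46  1.03  2.2   2.41  1.64  0.6 ] wr [ 0.37 -0.06  0.2 ] minz 0.098 0.098 m [-0.31 -0.79 -0.53]
15 15 142 [-0.45  0.82  2.17  2.4   1.19  1.02] wr [ 0.39 -0.06  0.27] minz 0.124 0.124 m [-0.5  -0.69 -0.53]
30 0 128 [-0.6   1.01  2.12  2.02  1.56  0.67] wr [ 0.38 -0.13  0.2 ] minz 0.098 0.098 m [-0.09 -0.84 -0.53]
30 15 142 [-0.56  0.81  2.09  1.99  1.21  1.13] wr [ 0.4  -0.12  0.27] minz 0.124 0.124 m [-0.3  -0.79 -0.53]
45 0 128 [-0.67  0.98  1.99  1
[... 366 characters left out ...]
7] minz 0.124 0.124 m [ 0.13 -0.84 -0.53]
75 0 128 [-0.67  0.99  1.66  1.21  1.76  1.11] wr [ 0.52 -0.27  0.2 ] minz 0.098 0.098 m [ 0.53 -0.66 -0.53]
75 15 142 [-0.63  0.86  1.66  1.12  1.56  1.48] wr [ 0.53 -0.25  0.27] minz 0.124 0.124 m [ 0.34 -0.78 -0.53]
90 0 128 [-0.63  1.03  1.48  1.04  1.93  1.2 ] wr [ 0.59 -0.29  0.2 ] minz 0.098 0.098 m [ 0.68 -0.5  -0.53]
90 15 142 [-0.6   0.91  1.49  0.95  1.75  1.51] wr [ 0.59 -0.27  0.27] minz 0.124 0.124 m [ 0.53 -0.66 -0.53]
105 0 128 [-0.58  1.07  1.3   0.9   2.11  1.23] wr [ 0.65 -0.29  0.2 ] minz 0.098 0.098 m [ 0.79 -0.31 -0.53]
105 15 142 [-0.55  0.96  1.33  0.79  1.94  1.5 ] wr [ 0.66 -0.27  0.27] minz 0.124 0.124 m [ 0.69 -0.5  -0.53]
```

```bash
cat > mv.py <<'E'
from plan import *
from h import monitor,log
def rel(p,R,verbose=True,n=12):
    st=monitor.state(); p0=np.array(st['ee_pos']);R0_=np.array(st['tool_rot']);q=np.array(st['joint_pos'])
    s=R0_.T@(np.array(p)-p0); w=Ro.from_matrix(R0_.T@R).as_rotvec()
    print('slide',np.round(s,4),'turn',np.round(w,4),'dist',np.linalg.norm(s).round(3),'ang',np.linalg.norm(w).round(3))
    for i in range(1,n+1):
        f=i/n; pi=p0+f*(p-p0);Ri=R0_@Ro.from_rotvec(w*f).as_matrix()
        sol=ik(pi,Ri,P,[q],1)
        if not sol: print('NO IK at',f);return
        dq=np.abs(sol[0]-q).max();q=sol[0]
        pp=fk(q,P,True)
        if verbose and i%3==0 or dq>.4: print(round(f,2),np.round(q,2),'dq',dq.round(2),'tcp',np.round(pi,3),'wr',np.round(pp[4],2))
    return s,w
E
python3 - <<'E'
from mv import *
R=toolR(np.radians(70),np.radians(30))
mug=np.array([.467,.297,.0]); g=mug+[0,0,.053]+R[:,2]*.019
print(R.round(3),g)
rel(g-R[:,2]*.12+[0,0,.08],R)
E
```

```text
[[ 0.171  0.94   0.296]
 [ 0.47  -0.342  0.814]
 [ 0.866  0.    -0.5  ]] [0.47262776 0.31246216 0.0435    ]
slide [-0.2966 -0.0026  0.1604] turn [-1.1576  1.0234  0.7433] dist 0.337 ang 1.715
0.25 [ 0.46  0.42  1.42  0.32  1.67 -0.13] dq 0.13 tcp [0.342 0.4   0.327] wr [0.48 0.36 0.6 ]
0.5 [ 0.18  0.35  1.74  0.56  1.32 -0.32] dq 0.11 tcp [0.374 0.338 0.279] wr [0.46 0.19 0.54]
0.75 [-0.13  0.4   2.03  0.92  1.09 -0.71] dq 0.16 tcp [0.405 0.276 0.231] wr [0.41 0.06 0.45]
1.0 [-0.42  0.65  2.27  1.37  1.08 -1.32] dq 0.21 tcp [0.437 0.215 0.184] wr [ 0.35 -0.03  0.34]
```

Call:
{"name": "carry_out", "arguments": {"slide": [[-0.024,0,0.013],[-0.048,0,0.026],[-0.072,0,0.039],[-0.096,0,0.052],[-0.12,-0.001,0.065],[-0.144,-0.001,0.078],[-0.168,-0.001,0.091],[-0.192,-0.002,0.104],[-0.216,-0.002,0.117],[-0.24,-0.002,0.13],[-0.264,-0.002,0.143],[-0.285,-0.003,0.154],[-0.297,-0.003,0.16],[-0.297,-0.003,0.16],[-0.297,-0.003,0.16],[-0.297,-0.003,0.16]], "turn": [[-0.093,0.082,0.06],[-0.185,0.164,0.119],[-0.278,0.246,0.178],[-0.37,0.328,0.238],[-0.463,0.41,0.297],[-0.556,0.491,0.357],[-0.648,0.573,0.416],[-0.741,0.655,0.476],[-0.834,0.737,0.535],[-0.926,0.819,0.595],[-1.019,0.901,0.654],[-1.1,0.973,0.706],[-1.158,1.023,0.743],[-1.158,1.023,0.743],[-1.158,1.023,0.743],[-1.158,1.023,0.743]], "gripper": [0.087,0.087,0.087,0.087,0.087,0.087,0.087,0.087,0.087,0.087,0.087,0.087,0.087,0.087,0.087,0.087]}}

```text
time: 3.15
ee_pos: [0.4372, 0.2149, 0.1844]
tool_rot: [[0.168, 0.941, 0.295], [0.471, -0.34, 0.814], [0.866, 0.002, -0.5]]
force: [0.1, 0.4, 0.2]
gripper_width: 1.0
```

Run:
```python
from h import *
log()
snap('wrist','wrist1')
from kin import *
P,res,rr=fit();print(np.round(P,4),np.abs(res).max())
from mv import *
R=toolR(np.radians(70),np.radians(30))
mug=np.array([.467,.297,.0]); g=mug+[0,0,.053]+R[:,2]*.019
rel(g-R[:,2]*.11,R)
```

```text
3.15 [-0.421  0.643  2.269  1.37   1.078 -1.313] [0.4372 0.2149 0.1844] [[0.168, 0.941, 0.295], [0.471, -0.34, 0.814], [0.866, 0.002, -0.5]] F [0.1 0.4 0.2] g 87.0
[ 0.      0.2742 -0.      0.588   0.1141  0.3917  0.3055  0.111  -0.    ] 5.21825128663167e-07
slide [-0.0703 -0.0003  0.0503] turn [-0.0011  0.0006  0.0041] dist 0.086 ang 0.004
0.25 [-0.41  0.71  2.28  1.42  1.06 -1.39] dq 0.03 tcp [0.438 0.217 0.163] wr [ 0.35 -0.03  0.32]
0.5 [-0.41  0.77  2.28  1.46  1.05 -1.47] dq 0.03 tcp [0.439 0.219 0.142] wr [ 0.35 -0.03  0.29]
0.75 [-0.4   0.84  2.28  1.51  1.05 -1.55] dq 0.02 tcp [0.439 0.221 0.12 ] wr [ 0.35 -0.03  0.27]
1.0 [-0.4   0.9   2.28  1.55  1.05 -1.62] dq 0.02 tcp [0.44  0.223 0.098] wr [ 0.35 -0.03  0.25]
```

View pics/wrist1.png

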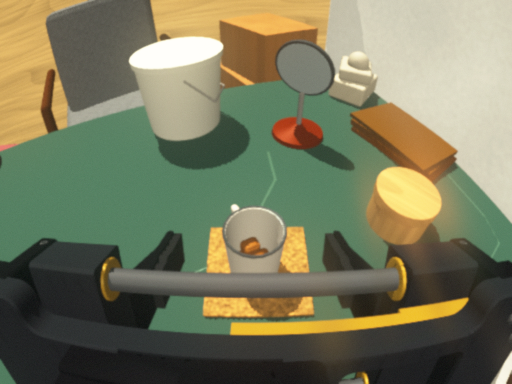

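```bash
cat >> h.py <<'E'
def wray(fn,u,v):
    L=load(fn);c=L['c'];st=L['st'];T=np.array(c['T_tool_cam'])
    d=np.array([u-c['cx'],v-c['cy']]);r=np.hypot(*d);th=r/c['fx']
    dc=np.r_[np.sin(th)*d/max(r,1e-9),np.cos(th)]
    R=np.array(st['tool_rot']);return R@T[:3,3]+np.array(st['ee_pos']),R@T[:3,:3]@dc
def wz(fn,u,v,z):
    p,d=wray(fn,u,v);return p+d*(z-p[2])/d[2]
E
python3 -c "
from h import *
print(wz('wrist1',254,233,.083),wz('wrist1',224,235,.083),wz('wrist1',285,237,.083),wz('wrist1',234,208,.07))
im=cv2.imread('pics/wrist1.png');cv2.imwrite('pics/wrist1c.png',cv2.resize(im[180:300,180:340],None,fx=5,fy=5,interpolation=2))"
```

```text
[0.46742102 0.29450662 0.083     ] [0.43674363 0.3026186  0.083     ] [0.49619177 0.27843181 0.083     ] [0.46087812 0.345985   0.07      ]
```

View pics/wrist1c.png

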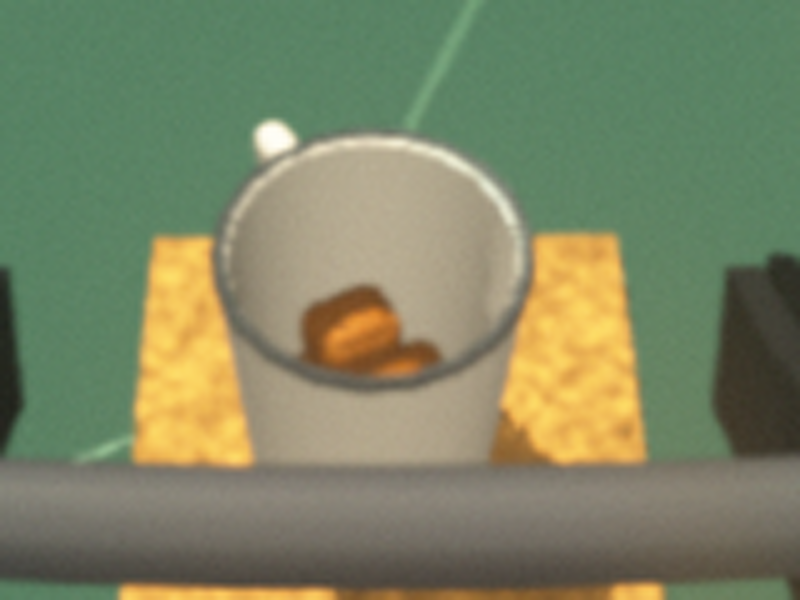

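Call:
{"name": "carry_out", "arguments": {"slide": [[-0.02,0,0.013],[-0.04,0,0.027],[-0.06,0,0.042],[-0.07,0,0.05],[-0.07,0,0.06],[-0.07,0,0.08],[-0.07,0,0.1],[-0.07,0,0.12],[-0.07,0,0.135],[-0.07,0,0.148],[-0.07,0,0.156],[-0.07,0,0.16],[-0.07,0,0.16]], "turn": [[0,0,0],[0,0,0],[0,0,0.003],[0,0,0.004],[0,0,0.004],[0,0,0.004],[0,0,0.004],[0,0,0.004],[0,0,0.004],[0,0,0.004],[0,0,0.004],[0,0,0.004],[0,0,0.004]], "gripper": [0.087,0.087,0.087,0.087,0.087,0.087,0.087,0.087,0.087,0.087,0.087,0.087,0.087]}}

```text
time: 4.5
ee_pos: [0.4727, 0.313, 0.0445]
tool_rot: [[0.169, 0.941, 0.294], [0.471, -0.34, 0.814], [0.866, 0.001, -0.5]]
force: [1.4, 0.3, 0.5]
gripper_width: 1.004
```

Run:
```python
from h import *
log()
snap('wrist','wrist2');snap('scene','scene2')
im=cv2.imread('pics/scene2.png');w=cv2.imread('pics/wrist2.png')
cv2.imwrite('pics/m3.png',np.hstack([cv2.resize(im[190:340,220:370],(400,400)),cv2.resize(w[150:350,150:350],(400,400))]))
```

```text
4.5 [-0.124  1.014  2.161  1.813  1.055 -1.61 ] [0.4727 0.313  0.0445] [[0.169, 0.941, 0.294], [0.471, -0.34, 0.814], [0.866, 0.001, -0.5]] F [1.4 0.3 0.5] g 87.3
```

View pics/m3.png

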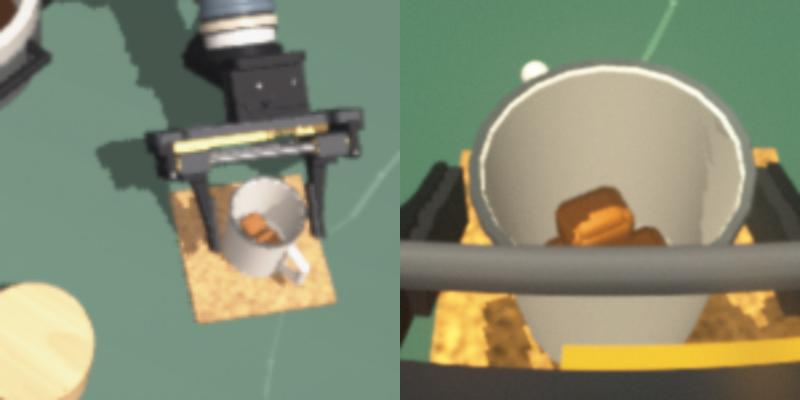

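Call:
{"name": "carry_out", "arguments": {"slide": [[0,0,0],[0,0,0],[0,0,0],[0,0,0],[0,0,0],[0,0,0],[0,0,0],[0,0,0]], "turn": [[0,0,0],[0,0,0],[0,0,0],[0,0,0],[0,0,0],[0,0,0],[0,0,0],[0,0,0]], "gripper": [0.075,0.065,0.055,0.05,0.05,0.05,0.05,0.05]}}

```text
time: 5.4
ee_pos: [0.4731, 0.3122, 0.0445]
tool_rot: [[0.171, 0.94, 0.296], [0.47, -0.342, 0.814], [0.866, 0.0, -0.5]]
force: [-0.3, -2.3, 1.4]
gripper_width: 0.751
```

Call:
{"name": "carry_out", "arguments": {"slide": [[0.005,0,-0.003],[0.013,0,-0.007],[0.022,0,-0.012],[0.03,0,-0.017],[0.035,0,-0.02],[0.035,0,-0.02]], "turn": [[0,0,0],[0,0,0],[0,0,0],[0,0,0],[0,0,0],[0,0,0]], "gripper": [0.05,0.05,0.05,0.05,0.05,0.05]}}

```text
time: 6.0
ee_pos: [0.4732, 0.3124, 0.086]
tool_rot: [[0.169, 0.94, 0.297], [0.47, -0.341, 0.814], [0.866, 0.002, -0.5]]
force: [-0.0, -0.3, -2.3]
gripper_width: 0.75
```

Run:
```python
from h import *
log()
snap('wrist','wrist3');snap('scene','scene3')
im=cv2.imread('pics/scene3.png');w=cv2.imread('pics/wrist3.png')
cv2.imwrite('pics/m3.png',np.hstack([cv2.resize(im[190:340,220:370],(400,400)),cv2.resize(w[150:350,150:350],(400,400))]))
```

```text
6.0 [-0.125  0.908  2.177  1.763  1.036 -1.509] [0.4732 0.3124 0.086 ] [[0.169, 0.94, 0.297], [0.47, -0.341, 0.814], [0.866, 0.002, -0.5]] F [-0.  -0.3 -2.3] g 65.2
```

View pics/m3.png

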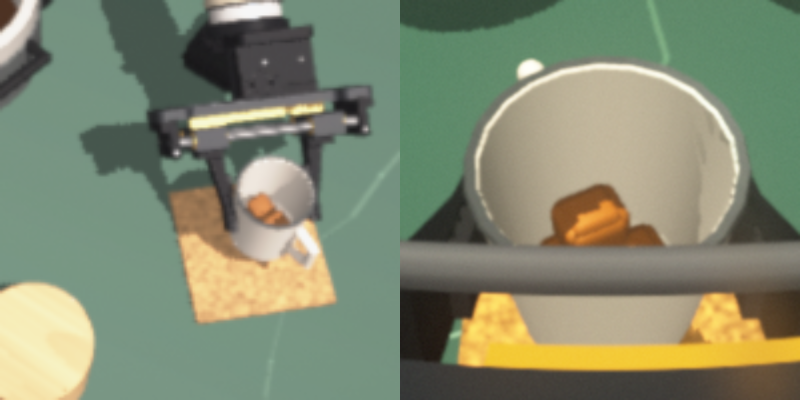

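Run:
```python
from mv import *
from pour import pose,body,pot,mt
hd=np.array([-.3,-.79,0]);hd/=np.linalg.norm(hd)
def wp(s,azd=30,tip=142,mz0=.26,mz1=.205,e1=15):
    R=toolR(np.radians(azd),np.radians(30+(e1-30)*s),np.radians(tip*s));m=R@mt
    mouth=np.array([pot[0],pot[1],mz0+(mz1-mz0)*s])-hd*.025
    g=mouth-m*.029
    return g+R[:,2]*.019,R,m,g
p,R,m,g=wp(0);print('A',p);rel(p,R)
q=None
for s in np.linspace(0,1,9):
    p,R,m,g=wp(s);B=body(p,R);near=np.hypot(*(B[:,:2]-pot[:2]).T)<.13
    # mug foot lowest
    foot=g-m*.049; 
    sol=ik(p,R,P,[q] if q is not None else [[-.4,.8,2.1,2,1.2,-1.5]],1);q=sol[0]
    print(round(s,2),np.degrees(np.arccos(m[2])).round(0),np.round(q,2),'bodymin',B[near,2].min().round(3) if near.any() else '-','foot',foot.round(3))
```

```text
A [ 0.64912527 -0.00140121  0.2215    ]
slide [ 0.0005  0.2726 -0.2713] turn [-6.044e-01 -1.000e-04  3.503e-01] dist 0.385 ang 0.699
0.25 [-0.28  0.82  2.19  1.74  1.02 -1.42] dq 0.05 tcp [0.517 0.234 0.119] wr [0.38 0.   0.27]
0.5 [-0.41  0.73  2.16  1.71  0.99 -1.28] dq 0.05 tcp [0.561 0.155 0.153] wr [ 0.39 -0.05  0.31]
0.75 [-0.5   0.64  2.1   1.69  0.95 -1.11] dq 0.06 tcp [0.605 0.077 0.187] wr [ 0.4  -0.09  0.34]
1.0 [-0.56  0.57  2.02  1.68  0.88 -0.93] dq 0.06 tcp [ 0.649 -0.001  0.222] wr [ 0.42 -0.13  0.37]
0.0 0.0 [-0.56  0.57  2.02  1.68  0.88 -0.93] bodymin 0.224 foot [ 0.635 -0.01   0.182]
0.12 16.0 [-0.56  0.6   2.04  1.75  0.91 -0.7 ] bodymin 0.192 foot [0.628 0.01  0.178]
0.25 31.0 [-0.56  0.63  2.07  1.8   0.95 -0.46] bodymin 0.167 foot [0.624 0.03  0.18 ]
0.38 47.0 [-0.55  0.65  2.08  1.85  0.99 -0.21] bodymin 0.151 foot [0.624 0.047 0.186]
0.5 63.0 [-0.55  0.67  2.09  1.89  1.03  0.06] bodymin 0.145 foot [0.627 0.059 0.197]
0.62 79.0 [-0.55  0.69  2.1   1.92  1.06  0.33] bodymin 0.148 foot [0.632 0.067 0.211]
0.75 94.0 [-0.55  0.71  2.1   1.94  1.1   0.62] bodymin 0.141 foot [0.64  0.068 0.224]
0.88 109.0 [-0.56  0.73  2.1   1.95  1.14  0.9 ] bodymin 0.141 foot [0.649 0.063 0.237]
1.0 122.0 [-0.57  0.75  2.09  1.96  1.18  1.19] bodymin 0.149 foot [0.659 0.052 0.246]
```

Call:
{"name": "carry_out", "arguments": {"slide": [[0.005,0.005,-0.008],[0.01,0.016,-0.022],[0.015,0.032,-0.041],[0.02,0.051,-0.064],[0.02,0.073,-0.086],[0.02,0.096,-0.109],[0.02,0.119,-0.132],[0.02,0.142,-0.155],[0.02,0.165,-0.178],[0.017,0.188,-0.198],[0.014,0.21,-0.218],[0.01,0.229,-0.236],[0.005,0.246,-0.25],[0.002,0.26,-0.262],[0,0.269,-0.268],[0,0.273,-0.271],[0,0.273,-0.271]], "turn": [[-0.011,0,0.006],[-0.035,0,0.02],[-0.071,0,0.041],[-0.113,0,0.065],[-0.162,0,0.094],[-0.213,0,0.123],[-0.264,0,0.153],[-0.315,0,0.182],[-0.366,0,0.212],[-0.417,0,0.241],[-0.465,0,0.27],[-0.508,0,0.294],[-0.545,0,0.316],[-0.576,0,0.334],[-0.596,0,0.345],[-0.604,0,0.35],[-0.604,0,0.35]], "gripper": [0.05,0.05,0.05,0.05,0.05,0.05,0.05,0.05,0.05,0.05,0.05,0.05,0.05,0.05,0.05,0.05,0.05]}}

```text
time: 7.8
ee_pos: [0.6495, -0.0013, 0.2208]
tool_rot: [[0.433, 0.501, 0.75], [0.25, -0.866, 0.434], [0.866, -0.0, -0.5]]
force: [0.2, 0.7, -2.1]
gripper_width: 0.754
```

Run:
```python
from mv import *
from h import *
log()
snap('scene','scene4');snap('top','top4')
im=cv2.imread('pics/scene4.png');w=cv2.imread('pics/top4.png')
cv2.imwrite('pics/m4.png',np.hstack([cv2.resize(im[100:300,110:310],(400,400)),cv2.resize(w[60:260,180:380],(400,400))]))
from pour import pot,mt
st=monitor.state();p0=np.array(st['ee_pos']);R0_=np.array(st['tool_rot'])
hd=np.array([-.3,-.79,0]);hd/=np.linalg.norm(hd)
for k in range(1,21):
    s=k/20
    R=toolR(np.radians(30),np.radians(30-15*s),np.radians(142*s));m=R@mt
    mouth=np.array([pot[0],pot[1],.26-.055*s])-hd*.025
    p=mouth-m*.029+R[:,2]*.019
    print(k,np.round(R0_.T@(p-p0),3).tolist(),np.round(Ro.from_matrix(R0_.T@R).as_rotvec(),3).tolist())
```

```text
7.8 [-0.562  0.576  2.017  1.679  0.881 -0.929] [ 0.6495 -0.0013  0.2208] [[0.433, 0.501, 0.75], [0.25, -0.866, 0.434], [0.866, -0.0, -0.5]] F [ 0.2  0.7 -2.1] g 65.6
1 [-0.001, -0.002, 0.001] [-0.001, 0.014, 0.124]
2 [-0.002, -0.005, 0.003] [0.001, 0.027, 0.248]
3 [-0.003, -0.008, 0.004] [0.005, 0.04, 0.372]
4 [-0.004, -0.011, 0.006] [0.011, 0.052, 0.496]
5 [-0.004, -0.014, 0.007] [0.018, 0.065, 0.619]
6 [-0.004, -0.016, 0.009] [0.027, 0.076, 0.743]
7 [-0.004, -0.018, 0.01] [0.038, 0.087, 0.867]
8 [-0.003, -0.02, 0.012] [0.05, 0.098, 0.99]
9 [-0.003, -0.022, 0.013] [0.064, 0.107, 1.114]
10 [-0.002, -0.023, 0.014] [0.079, 0.116, 1.237]
11 [-0.001, -0.024, 0.015] [0.097, 0.123, 1.36]
12 [0.0, -0.024, 0.016] [0.115, 0.129, 1.484]
13 [0.002, -0.024, 0.017] [0.136, 0.134, 1.606]
14 [0.003, -0.024, 0.017] [0.158, 0.137, 1.729]
15 [0.004, -0.023, 0.018] [0.181, 0.139, 1.852]
16 [0.005, -0.022, 0.018] [0.206, 0.138, 1.974]
17 [0.005, -0.021, 0.019] [0.233, 0.136, 2.096]
18 [0.006, -0.019, 0.02] [0.262, 0.131, 2.218]
19 [0.006, -0.017, 0.02] [0.292, 0.124, 2.339]
20 [0.006, -0.015, 0.021] [0.324, 0.115, 2.46]
```

View pics/m4.png

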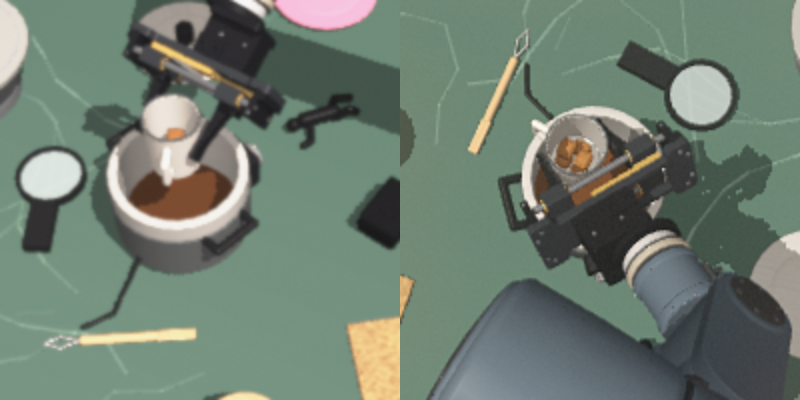

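Call:
{"name": "carry_out", "arguments": {"slide": [[-0.001,-0.002,0.001],[-0.002,-0.005,0.003],[-0.003,-0.008,0.004],[-0.004,-0.011,0.006],[-0.004,-0.014,0.007],[-0.004,-0.016,0.009],[-0.004,-0.018,0.01],[-0.003,-0.02,0.012],[-0.003,-0.022,0.013],[-0.002,-0.023,0.014],[-0.001,-0.024,0.015],[0,-0.024,0.016],[0.002,-0.024,0.017],[0.003,-0.024,0.017],[0.004,-0.023,0.018],[0.005,-0.022,0.018],[0.005,-0.021,0.019],[0.006,-0.019,0.02],[0.006,-0.017,0.02],[0.006,-0.015,0.021]], "turn": [[-0.001,0.014,0.124],[0.001,0.027,0.248],[0.005,0.04,0.372],[0.011,0.052,0.496],[0.018,0.065,0.619],[0.027,0.076,0.743],[0.038,0.087,0.867],[0.05,0.098,0.99],[0.064,0.107,1.114],[0.079,0.116,1.237],[0.097,0.123,1.36],[0.115,0.129,1.484],[0.136,0.134,1.606],[0.158,0.137,1.729],[0.181,0.139,1.852],[0.206,0.138,1.974],[0.233,0.136,2.096],[0.262,0.131,2.218],[0.292,0.124,2.339],[0.324,0.115,2.46]], "gripper": [0.05,0.05,0.05,0.05,0.05,0.05,0.05,0.05,0.05,0.05,0.05,0.05,0.05,0.05,0.05,0.05,0.05,0.05,0.05,0.05]}}

```text
time: 9.9
ee_pos: [0.6596, 0.0238, 0.2149]
tool_rot: [[0.129, -0.533, 0.836], [-0.632, 0.606, 0.484], [-0.765, -0.591, -0.258]]
force: [0.8, 0.8, -1.9]
gripper_width: 0.752
```

Call:
{"name": "carry_out", "arguments": {"slide": [[0,0,0],[0,0,0],[0,0,0],[0,0,0],[0,0,0],[0,0,0]], "turn": [[0,0,0],[0,0,0],[0,0,0],[0,0,0],[0,0,0],[0,0,0]], "gripper": [0.05,0.05,0.05,0.05,0.05,0.05]}}

```text
time: 10.5
ee_pos: [0.6595, 0.0238, 0.2151]
tool_rot: [[0.129, -0.533, 0.836], [-0.632, 0.606, 0.484], [-0.764, -0.591, -0.258]]
force: [0.0, -0.7, -1.1]
gripper_width: 0.75
```

Run:
```python
from h import *
log()
snap('scene','scene5');snap('top','top5');snap('wrist','wrist5')
im=cv2.imread('pics/scene5.png');w=cv2.imread('pics/top5.png')
cv2.imwrite('pics/m5.png',np.hstack([cv2.resize(im[110:250,140:280],(400,400)),cv2.resize(w[80:220,210:350],(400,400))]))
```

```text
10.5 [-0.563  0.756  2.091  1.964  1.184  1.194] [0.6595 0.0238 0.2151] [[0.129, -0.533, 0.836], [-0.632, 0.606, 0.484], [-0.764, -0.591, -0.258]] F [ 0.  -0.7 -1.1] g 65.3
```

View pics/m5.png

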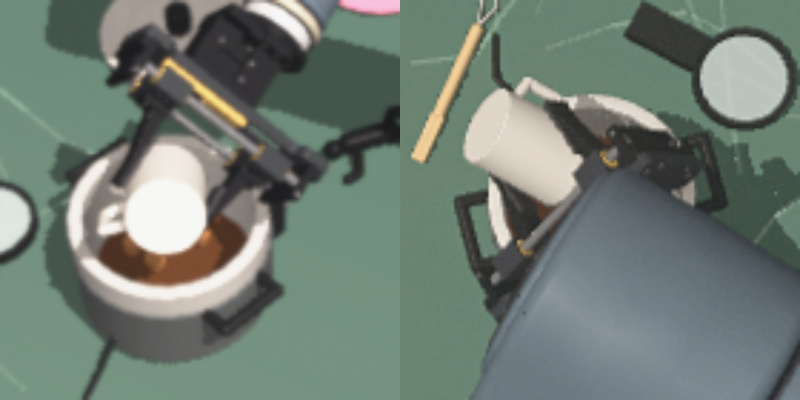

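View pics/wrist5.png

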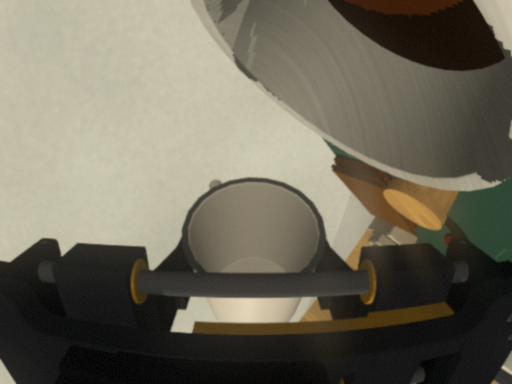

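Run:
```python
from mv import *
from pour import pot,mt
st=monitor.state();p0=np.array(st['ee_pos']);R0_=np.array(st['tool_rot'])
hd=np.array([-.3,-.79,0]);hd/=np.linalg.norm(hd)
S=[];T=[]
for k in range(18,-1,-1):
    s=k/19
    R=toolR(np.radians(30),np.radians(30-15*s),np.radians(142*s));m=R@mt
    mouth=np.array([pot[0],pot[1],.26-.055*s])-hd*.025
    p=mouth-m*.029+R[:,2]*.019
    S.append(np.round(R0_.T@(p-p0),3).tolist());T.append(np.round(Ro.from_matrix(R0_.T@R).as_rotvec(),3).tolist())
print(S);print(T)
```

```text
[[-0.001, 0.001, -0.001], [-0.002, 0.003, -0.002], [-0.003, 0.004, -0.002], [-0.004, 0.006, -0.003], [-0.004, 0.007, -0.004], [-0.003, 0.008, -0.005], [-0.003, 0.009, -0.006], [-0.002, 0.009, -0.007], [-0.001, 0.009, -0.009], [0.001, 0.009, -0.01], [0.002, 0.008, -0.011], [0.003, 0.007, -0.013], [0.005, 0.005, -0.014], [0.006, 0.003, -0.016], [0.007, 0.0, -0.017], [0.008, -0.003, -0.019], [0.009, -0.006, -0.02], [0.009, -0.01, -0.021], [0.01, -0.014, -0.023]]
[[-0.009, 0.011, -0.135], [-0.019, 0.02, -0.266], [-0.031, 0.028, -0.396], [-0.044, 0.035, -0.527], [-0.058, 0.04, -0.657], [-0.074, 0.043, -0.787], [-0.09, 0.045, -0.917], [-0.107, 0.045, -1.047], [-0.125, 0.043, -1.177], [-0.143, 0.039, -1.307], [-0.163, 0.033, -1.437], [-0.182, 0.024, -1.566], [-0.203, 0.014, -1.696], [-0.223, 0.0, -1.825], [-0.244, -0.016, -1.954], [-0.265, -0.035, -2.082], [-0.285, -0.056, -2.21], [-0.306, -0.082, -2.338], [-0.325, -0.11, -2.465]]
```

Call:
{"name": "carry_out", "arguments": {"slide": [[-0.001,0.001,-0.001],[-0.002,0.003,-0.002],[-0.003,0.004,-0.002],[-0.004,0.006,-0.003],[-0.004,0.007,-0.004],[-0.003,0.008,-0.005],[-0.003,0.009,-0.006],[-0.002,0.009,-0.007],[-0.001,0.009,-0.009],[0.001,0.009,-0.01],[0.002,0.008,-0.011],[0.003,0.007,-0.013],[0.005,0.005,-0.014],[0.006,0.003,-0.016],[0.007,0,-0.017],[0.008,-0.003,-0.019],[0.009,-0.006,-0.02],[0.009,-0.01,-0.021],[0.01,-0.014,-0.023],[0.01,-0.014,-0.023]], "turn": [[-0.009,0.011,-0.135],[-0.019,0.02,-0.266],[-0.031,0.028,-0.396],[-0.044,0.035,-0.527],[-0.058,0.04,-0.657],[-0.074,0.043,-0.787],[-0.09,0.045,-0.917],[-0.107,0.045,-1.047],[-0.125,0.043,-1.177],[-0.143,0.039,-1.307],[-0.163,0.033,-1.437],[-0.182,0.024,-1.566],[-0.203,0.014,-1.696],[-0.223,0,-1.825],[-0.244,-0.016,-1.954],[-0.265,-0.035,-2.082],[-0.285,-0.056,-2.21],[-0.306,-0.082,-2.338],[-0.325,-0.11,-2.465],[-0.325,-0.11,-2.465]], "gripper": [0.05,0.05,0.05,0.05,0.05,0.05,0.05,0.05,0.05,0.05,0.05,0.05,0.05,0.05,0.05,0.05,0.05,0.05,0.05,0.05]}}

```text
time: 12.65
ee_pos: [0.6494, -0.0025, 0.2223]
tool_rot: [[0.432, 0.5, 0.751], [0.25, -0.866, 0.433], [0.867, 0.001, -0.499]]
force: [0.9, -0.4, -1.5]
gripper_width: 0.751
```

Run:
```python
from mv import *
from h import *
log()
snap('scene','scene6');snap('top','top6')
im=cv2.imread('pics/scene6.png');w=cv2.imread('pics/top6.png')
cv2.imwrite('pics/m6.png',np.hstack([cv2.resize(im[110:250,140:280],(400,400)),cv2.resize(w[80:220,210:350],(400,400))]))
R=toolR(np.radians(70),np.radians(30))
rel(np.array([.4755,.3092,.0870]),R)
```

```text
12.65 [-0.565  0.573  2.017  1.677  0.882 -0.927] [ 0.6494 -0.0025  0.2223] [[0.432, 0.5, 0.751], [0.25, -0.866, 0.433], [0.867, 0.001, -0.499]] F [ 0.9 -0.4 -1.5] g 65.3
slide [-0.115  -0.3558  0.0721] turn [ 0.6044 -0.0016 -0.3518] dist 0.381 ang 0.699
0.25 [-0.5   0.64  2.1   1.69  0.95 -1.11] dq 0.06 tcp [0.606 0.076 0.188] wr [ 0.4  -0.09  0.34]
0.5 [-0.41  0.72  2.16  1.7   0.99 -1.27] dq 0.05 tcp [0.562 0.154 0.154] wr [ 0.39 -0.05  0.31]
0.75 [-0.29  0.82  2.18  1.73  1.02 -1.41] dq 0.04 tcp [0.519 0.231 0.121] wr [0.39 0.   0.27]
1.0 [-0.13  0.9   2.17  1.75  1.03 -1.5 ] dq 0.05 tcp [0.476 0.309 0.087] wr [0.39 0.06 0.24]
```

View pics/m6.png

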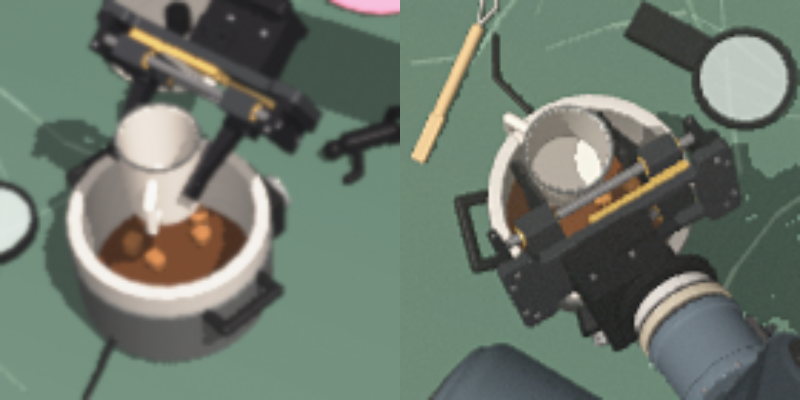

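Call:
{"name": "carry_out", "arguments": {"slide": [[0.0,-0.007,0.0],[-0.002,-0.022,0.001],[-0.007,-0.043,0.004],[-0.013,-0.068,0.009],[-0.02,-0.096,0.015],[-0.028,-0.125,0.021],[-0.037,-0.155,0.028],[-0.047,-0.185,0.034],[-0.057,-0.215,0.041],[-0.068,-0.245,0.048],[-0.078,-0.274,0.054],[-0.09,-0.302,0.06],[-0.1,-0.325,0.065],[-0.109,-0.343,0.07],[-0.114,-0.353,0.072],[-0.115,-0.356,0.072],[-0.115,-0.356,0.072]], "turn": [[0.012,0,-0.007],[0.037,0,-0.022],[0.073,0,-0.043],[0.116,0,-0.067],[0.163,0,-0.095],[0.213,0,-0.124],[0.263,0,-0.153],[0.314,-0.001,-0.183],[0.365,-0.001,-0.213],[0.416,-0.001,-0.242],[0.466,-0.001,-0.271],[0.513,-0.001,-0.299],[0.552,-0.002,-0.321],[0.583,-0.002,-0.339],[0.6,-0.002,-0.349],[0.604,-0.002,-0.352],[0.604,-0.002,-0.352]], "gripper": [0.05,0.05,0.05,0.05,0.05,0.05,0.05,0.05,0.05,0.05,0.05,0.05,0.05,0.05,0.05,0.05,0.05]}}

```text
time: 14.45
ee_pos: [0.4751, 0.3096, 0.0871]
tool_rot: [[0.171, 0.94, 0.296], [0.47, -0.342, 0.814], [0.866, -0.0, -0.5]]
force: [0.2, -0.9, -2.3]
gripper_width: 0.75
```

Run:
```python
from mv import *
from h import *
log()
snap('scene','scene7');snap('top','top7')
im=cv2.imread('pics/scene7.png');w=cv2.imread('pics/top7.png')
cv2.imwrite('pics/m7.png',np.hstack([cv2.resize(im[190:340,220:370],(400,400)),cv2.resize(w[80:220,210:350],(400,400))]))
R=toolR(np.radians(70),np.radians(30))
rel(np.array([.4755,.3092,.0445]),R)
```

```text
14.45 [-0.132  0.903  2.174  1.751  1.034 -1.497] [0.4751 0.3096 0.0871] [[0.171, 0.94, 0.296], [0.47, -0.342, 0.814], [0.866, -0.0, -0.5]] F [ 0.2 -0.9 -2.3] g 65.3
slide [-0.0371 -0.0005  0.0216] turn [0.0017 0.0002 0.0001] dist 0.043 ang 0.002
0.25 [-0.13  0.93  2.17  1.77  1.04 -1.53] dq 0.01 tcp [0.476 0.309 0.077] wr [0.38 0.06 0.23]
0.5 [-0.13  0.96  2.17  1.78  1.04 -1.55] dq 0.01 tcp [0.476 0.309 0.066] wr [0.38 0.06 0.22]
0.75 [-0.13  0.99  2.16  1.79  1.05 -1.58] dq 0.01 tcp [0.476 0.309 0.055] wr [0.38 0.06 0.21]
1.0 [-0.13  1.01  2.16  1.8   1.05 -1.6 ] dq 0.01 tcp [0.476 0.309 0.044] wr [0.39 0.06 0.2 ]
```

View pics/m7.png

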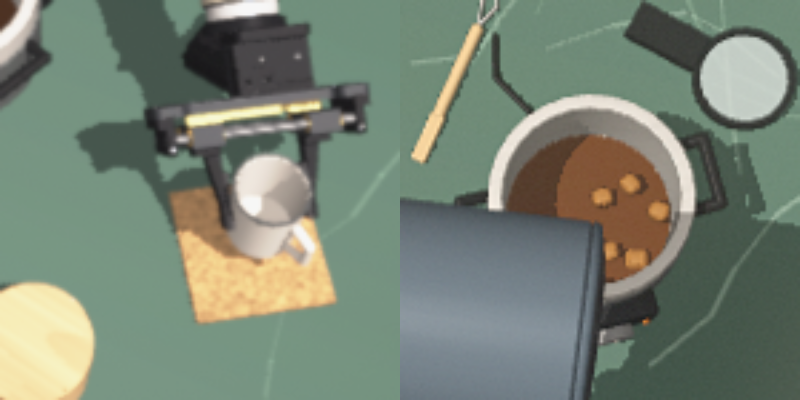

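Call:
{"name": "carry_out", "arguments": {"slide": [[-0.004,0,0.002],[-0.01,0,0.006],[-0.017,0,0.01],[-0.024,0,0.014],[-0.03,0,0.017],[-0.034,0,0.02],[-0.036,0,0.0205],[-0.0365,0,0.021],[-0.0365,0,0.021]], "turn": [[0,0,0],[0,0,0],[0,0,0],[0.001,0,0],[0.001,0,0],[0.002,0,0],[0.002,0,0],[0.002,0,0],[0.002,0,0]], "gripper": [0.05,0.05,0.05,0.05,0.05,0.05,0.05,0.05,0.05]}}

```text
time: 15.45
ee_pos: [0.4758, 0.3089, 0.0453]
tool_rot: [[0.171, 0.94, 0.296], [0.47, -0.342, 0.814], [0.866, -0.0, -0.5]]
force: [0.4, -0.1, -1.0]
gripper_width: 0.751
```

Run:
```python
from h import *
log()
```

```text
15.45 [-0.133  1.01   2.157  1.8    1.053 -1.599] [0.4758 0.3089 0.0453] [[0.171, 0.94, 0.296], [0.47, -0.342, 0.814], [0.866, -0.0, -0.5]] F [ 0.4 -0.1 -1. ] g 65.3
```

Down 1 mm more, then feel the force.

Call:
{"name": "carry_out", "arguments": {"slide": [[-0.0005,0,0.0003],[-0.001,0,0.0006],[-0.001,0,0.0006]], "turn": [[0,0,0],[0,0,0],[0,0,0]], "gripper": [0.05,0.05,0.05]}}

```text
time: 15.75
ee_pos: [0.4759, 0.309, 0.0445]
tool_rot: [[0.17, 0.94, 0.296], [0.469, -0.342, 0.814], [0.866, 0.0, -0.499]]
force: [0.1, 0.7, -1.2]
gripper_width: 0.749
```

Call:
{"name": "carry_out", "arguments": {"slide": [[0,0,0],[0,0,0],[0,0,0],[0,0,0],[0,0,0],[0,0,0],[0,0,0]], "turn": [[0,0,0],[0,0,0],[0,0,0],[0,0,0],[0,0,0],[0,0,0],[0,0,0]], "gripper": [0.068,0.07,0.075,0.08,0.087,0.087,0.087]}}

```text
time: 16.45
ee_pos: [0.4759, 0.309, 0.0446]
tool_rot: [[0.171, 0.94, 0.296], [0.469, -0.342, 0.814], [0.866, 0.0, -0.499]]
force: [-0.1, 0.5, 0.2]
gripper_width: 0.99
```

Run:
```python
from h import *
log()
snap('scene','scene8');snap('wrist','wrist8')
im=cv2.imread('pics/scene8.png');w=cv2.imread('pics/wrist8.png')
cv2.imwrite('pics/m8.png',np.hstack([cv2.resize(im[190:340,220:370],(400,400)),cv2.resize(w[150:350,150:350],(400,400))]))
```

```text
16.45 [-0.133  1.013  2.156  1.802  1.054 -1.602] [0.4759 0.309  0.0446] [[0.171, 0.94, 0.296], [0.469, -0.342, 0.814], [0.866, 0.0, -0.499]] F [-0.1  0.5  0.2] g 86.2
```

View pics/m8.png

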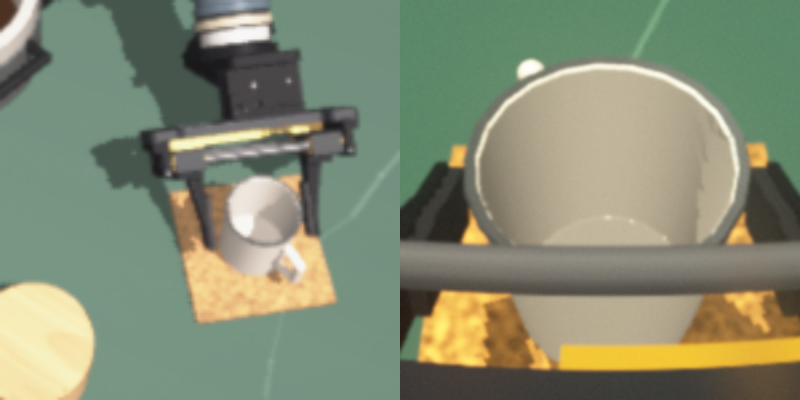

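```bash
cat >> plan.py <<'E'
def down(yaw): # tool x at azimuth yaw, z down
    x=np.array([np.cos(yaw),np.sin(yaw),0]);z=np.array([0,0,-1.]);return np.c_[x,np.cross(z,x),z]
E
python3 - <<'E'
from mv import *
st=monitor.state();R1=np.array(st['tool_rot']);p1=np.array(st['ee_pos'])
q=ik(p1-R1[:,2]*.12,R1,P,[st['joint_pos']],1)[0];print(np.round(q,2))
for y in range(-180,180,30):
    R=down(np.radians(y))
    for p in ([.4855,-.329,.017],[.626,-.033,.2]):
        print(y,p,[np.round(s,2).tolist() for s in ik(np.array(p),R,P,[q],4)])
E
```

```text
[-0.43  0.88  2.27  1.5   1.05 -1.59]
-180 [0.4855, -0.329, 0.017] [[-0.79, 0.77, 1.67, -0.0, 0.7, -2.36]]
-180 [0.626, -0.033, 0.2] [[-0.23, 0.55, 1.45, -0.0, 1.14, -1.8]]
-150 [0.4855, -0.329, 0.017] []
-150 [0.626, -0.033, 0.2] [[-0.23, 0.55, 1.45, -0.0, 1.14, -2.33]]
-120 [0.4855, -0.329, 0.017] []
-120 [0.626, -0.033, 0.2] [[-0.23, 0.55, 1.45, -0.0, 1.14, -2.85]]
-90 [0.4855, -0.329, 0.017] [[-0.79, 0.77, 1.67, 0.0, 0.7, 2.36]]
-90 [0.626, -0.033, 0.2] []
-60 [0.4855, -0.329, 0.017] [[-0.79, 0.77, 1.67, 0.0, 0.7, 1.83]]
-60 [0.626, -0.033, 0.2] [[-0.23, 0.55, 1.45, 0.0, 1.14, 2.39]]
-30 [0.4855, -0.329, 0.017] [[-0.79, 0.77, 1.67, 0.0, 0.7, 1.31]]
-30 [0.626, -0.033, 0.2] [[-0.23, 0.55, 1.45, 0.0, 1.14, 1.86]]
0 [0.4855, -0.329, 0.017] [[-0.79, 0.77, 1.67, 0.0, 0.7, 0.78]]
0 [0.626, -0.033, 0.2] [[-0.23, 0.55, 1.45, 0.0, 1.14, 1.34]]
30 [0.4855, -0.329, 0.017] [[-0.79, 0.77, 1.67, -0.0, 0.7, 0.26]]
30 [0.626, -0.033, 0.2] [[-0.23, 0.55, 1.45, 0.0, 1.14, 0.82]]
60 [0.4855, -0.329, 0.017] [[-0.79, 0.77, 1.67, -0.0, 0.7, -0.26]]
60 [0.626, -0.033, 0.2] [[-0.23, 0.55, 1.45, 0.0, 1.14, 0.29]]
90 [0.4855, -0.329, 0.017] [[-0.79, 0.77, 1.67, -0.0, 0.7, -0.79]]
90 [0.626, -0.033, 0.2] [[-0.23, 0.55, 1.45, 0.0, 1.14, -0.23]]
120 [0.4855, -0.329, 0.017] [[-0.79, 0.77, 1.67, 0.0, 0.7, -1.31]]
120 [0.626, -0.033, 0.2] [[-0.23, 0.55, 1.45, 0.0, 1.14, -0.75]]
150 [0.4855, -0.329, 0.017] [[-0.79, 0.77, 1.67, 0.0, 0.7, -1.83]]
150 [0.626, -0.033, 0.2] [[-0.23, 0.55, 1.45, 0.0, 1.14, -1.28]]
```

Call:
{"name": "carry_out", "arguments": {"slide": [[0,0,-0.006],[0,0,-0.02],[0,0,-0.04],[0,0,-0.065],[0,0,-0.09],[0,0,-0.11],[0,0,-0.12],[0,0,-0.12]], "turn": [[0,0,0],[0,0,0],[0,0,0],[0,0,0],[0,0,0],[0,0,0],[0,0,0],[0,0,0]], "gripper": [0.087,0.087,0.087,0.087,0.087,0.087,0.087,0.087]}}

```text
time: 17.35
ee_pos: [0.4409, 0.2101, 0.105]
tool_rot: [[0.171, 0.939, 0.299], [0.469, -0.344, 0.813], [0.866, 0.001, -0.499]]
force: [0.1, 0.3, 1.0]
gripper_width: 1.004
```

Run:
```python
from mv import *
from h import *
log()
snap('wrist','wrist9')
w=cv2.imread('pics/wrist9.png');cv2.imwrite('pics/m9.png',w)
print('via');rel(np.array([.44,.02,.30]),down(np.radians(60)))
```

```text
17.35 [-0.43   0.884  2.275  1.502  1.047 -1.592] [0.4409 0.2101 0.105 ] [[0.171, 0.939, 0.299], [0.469, -0.344, 0.813], [0.866, 0.001, -0.499]] F [0.1 0.3 1. ] g 87.4
via
slide [ 0.0796  0.0649 -0.253 ] turn [-0.09   -1.0452  0.1577] dist 0.273 ang 1.061
0.25 [-0.42  0.55  2.21  1.19  0.87 -1.04] dq 0.2 tcp [0.441 0.163 0.153] wr [ 0.36 -0.04  0.37]
0.5 [-0.36  0.32  2.08  0.72  0.86 -0.43] dq 0.19 tcp [0.44  0.115 0.202] wr [ 0.38 -0.03  0.47]
0.75 [-0.29  0.21  1.92  0.31  1.    0.03] dq 0.13 tcp [0.44  0.068 0.251] wr [ 0.41 -0.    0.55]
1.0 [-0.21  0.17  1.77 -0.    1.2   0.31] dq 0.09 tcp [0.44 0.02 0.3 ] wr [0.44 0.02 0.61]
```

View pics/m9.png

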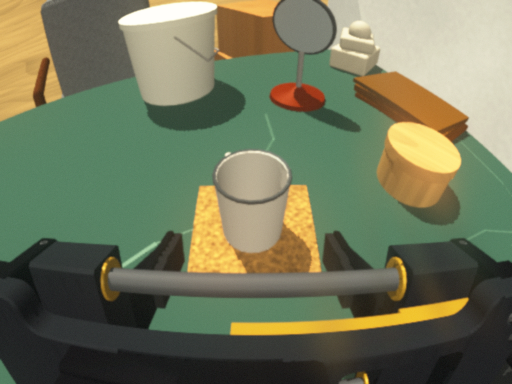

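Call:
{"name": "carry_out", "arguments": {"slide": [[0.006,0.005,-0.02],[0.013,0.011,-0.042],[0.02,0.016,-0.063],[0.027,0.022,-0.084],[0.033,0.027,-0.105],[0.04,0.032,-0.126],[0.046,0.038,-0.148],[0.053,0.043,-0.169],[0.06,0.049,-0.19],[0.066,0.054,-0.21],[0.073,0.06,-0.232],[0.08,0.065,-0.253],[0.08,0.065,-0.253]], "turn": [[-0.007,-0.085,0.013],[-0.015,-0.174,0.026],[-0.022,-0.26,0.039],[-0.03,-0.348,0.052],[-0.037,-0.435,0.066],[-0.045,-0.522,0.079],[-0.052,-0.61,0.092],[-0.06,-0.697,0.105],[-0.067,-0.784,0.118],[-0.075,-0.87,0.131],[-0.083,-0.958,0.145],[-0.09,-1.045,0.158],[-0.09,-1.045,0.158]], "gripper": [0.087,0.087,0.087,0.087,0.087,0.087,0.087,0.087,0.087,0.087,0.087,0.087,0.087]}}

```text
time: 18.7
ee_pos: [0.4422, 0.0214, 0.3019]
tool_rot: [[0.497, 0.868, 0.004], [0.868, -0.497, -0.001], [0.002, 0.004, -1.0]]
force: [-0.7, 0.0, 0.4]
gripper_width: 0.999
```

Run:
```python
from mv import *
log()
rel(np.array([.4855,-.329,.16]),down(np.radians(60)))
```

```text
18.7 [-0.205  0.174  1.76   0.     1.203  0.314] [0.4422 0.0214 0.3019] [[0.497, 0.868, 0.004], [0.868, -0.497, -0.001], [0.002, 0.004, -1.0]] F [-0.7  0.   0.4] g 87.0
slide [-0.2828  0.211   0.1423] turn [ 0.004  -0.0016  0.0037] dist 0.38 ang 0.006
0.25 [-0.39  0.24  1.78  0.    1.12  0.13] dq 0.06 tcp [ 0.453 -0.066  0.266] wr [ 0.45 -0.07  0.57]
0.5 [-0.55  0.33  1.76  0.    1.05 -0.03] dq 0.05 tcp [ 0.464 -0.154  0.231] wr [ 0.46 -0.15  0.54]
0.75 [-0.68  0.44  1.69  0.    1.01 -0.16] dq 0.04 tcp [ 0.475 -0.241  0.195] wr [ 0.47 -0.24  0.5 ]
1.0 [-0.79  0.55  1.59 -0.    1.   -0.26] dq 0.04 tcp [ 0.486 -0.329  0.16 ] wr [ 0.49 -0.33  0.47]
```

Call:
{"name": "carry_out", "arguments": {"slide": [[-0.022,0.017,0.011],[-0.05,0.038,0.025],[-0.08,0.06,0.04],[-0.11,0.082,0.055],[-0.14,0.104,0.07],[-0.17,0.127,0.086],[-0.2,0.149,0.101],[-0.23,0.172,0.116],[-0.255,0.19,0.128],[-0.275,0.205,0.138],[-0.283,0.211,0.142],[-0.283,0.211,0.142],[-0.283,0.211,0.142]], "turn": [[0,0,0],[0,0,0],[0,0,0],[0,0,0],[0,0,0],[0,0,0],[0,0,0],[0.004,-0.002,0],[0.004,-0.002,0.004],[0.004,-0.002,0.004],[0.004,-0.002,0.004],[0.004,-0.002,0.004],[0.004,-0.002,0.004]], "gripper": [0.087,0.087,0.087,0.087,0.087,0.087,0.087,0.087,0.087,0.087,0.087,0.087,0.087]}}

```text
time: 20.0
ee_pos: [0.4848, -0.3272, 0.1598]
tool_rot: [[0.5, 0.866, -0.001], [0.866, -0.5, 0.002], [0.001, -0.002, -1.0]]
force: [-0.6, 0.7, 0.1]
gripper_width: 0.998
```

Run:
```python
from mv import *
from h import *
log()
snap('wrist','wrist10')
```

```text
20.0 [-7.850e-01  5.530e-01  1.594e+00  1.000e-03  9.970e-01 -2.620e-01] [ 0.4848 -0.3272  0.1598] [[0.5, 0.866, -0.001], [0.866, -0.5, 0.002], [0.001, -0.002, -1.0]] F [-0.6  0.7  0.1] g 86.9
```

View pics/wrist10.png

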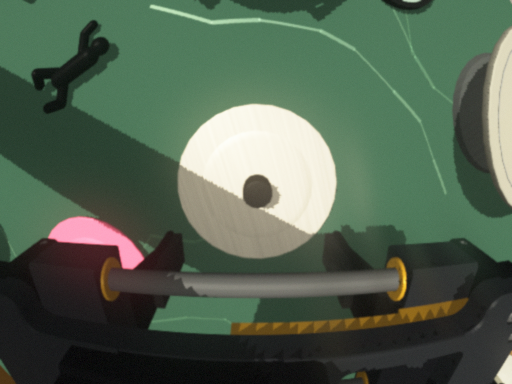

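Run:
```python
from mv import *
from h import *
print(wz('wrist10',257,190,.045))
e=[wz('wrist10',*uv,.013) for uv in((178,181),(336,181),(257,104),(257,258))]
print(np.round(e,4),np.mean(e,0),np.linalg.norm(e[0]-e[1]),np.linalg.norm(e[2]-e[3]))
for x in ([.4855,-.329],[.487,-.328]): print(rel(np.array(x+[.018]),down(np.radians(60)),False))
```

```text
[ 0.48990122 -0.32593959  0.045     ]
[[ 0.4161 -0.2815  0.013 ]
 [ 0.5664 -0.3682  0.013 ]
 [ 0.5315 -0.2542  0.013 ]
 [ 0.4446 -0.4059  0.013 ]] [ 0.48962663 -0.32745994  0.013     ] 0.17353260545080762 0.17482149851279352
slide [-0.0015  0.0015  0.1422] turn [-0.0015 -0.0009  0.0008] dist 0.142 ang 0.002
(array([-0.00151189,  0.00153237,  0.14221757]), array([-0.00149632, -0.0009345 ,  0.0008432 ]))
slide [1.000e-04 2.300e-03 1.422e-01] turn [-0.0015 -0.0009  0.0008] dist 0.142 ang 0.002
(array([1.03460270e-04, 2.33276807e-03, 1.42217886e-01]), array([-0.00149632, -0.0009345 ,  0.0008432 ]))
```

Call:
{"name": "carry_out", "arguments": {"slide": [[0,0,0.015],[0,0.001,0.04],[0.001,0.002,0.07],[0.001,0.003,0.1],[0.001,0.003,0.122],[0.001,0.003,0.134],[0.001,0.003,0.14],[0.001,0.003,0.141],[0.001,0.003,0.141]], "turn": [[0,0,0],[0,0,0],[0,0,0],[-0.001,-0.001,0],[-0.001,-0.001,0],[-0.001,-0.001,0],[-0.001,-0.001,0],[-0.001,-0.001,0],[-0.001,-0.001,0]], "gripper": [0.087,0.087,0.087,0.087,0.087,0.087,0.087,0.087,0.087]}}

```text
time: 20.95
ee_pos: [0.4887, -0.3278, 0.0202]
tool_rot: [[0.499, 0.867, 0.001], [0.867, -0.499, -0.001], [-0.0, 0.001, -1.0]]
force: [-0.7, 0.2, 0.2]
gripper_width: 1.001
```

Call:
{"name": "carry_out", "arguments": {"slide": [[0,0,0],[0,0,0],[0,0,0],[0,0,0],[0,0,0],[0,0,0],[0,0,0],[0,0,0],[0,0,0],[0,0,0],[0,0,0],[0,0,0]], "turn": [[0,0,0],[0,0,0],[0,0,0],[0,0,0],[0,0,0],[0,0,0],[0,0,0],[0,0,0],[0,0,0],[0,0,0],[0,0,0],[0,0,0]], "gripper": [0.07,0.055,0.045,0.038,0.034,0.03,0.02,0.015,0.015,0.015,0.015,0.015]}}

```text
time: 22.15
ee_pos: [0.4887, -0.3278, 0.0201]
tool_rot: [[0.499, 0.867, 0.001], [0.867, -0.499, -0.001], [-0.0, 0.001, -1.0]]
force: [0.3, -1.1, -1.2]
gripper_width: 0.34
```

Run:
```python
from mv import *
from h import *
log()
snap('wrist','wrist11')
im=cv2.imread('pics/wrist11.png');s,_=snap('scene','scene11')
cv2.imwrite('pics/m11.png',np.hstack([cv2.resize(im,(512,384)),cv2.resize(s['color'][50:200,130:280,::-1],(288,384))]))
```

```text
22.15 [-0.781  0.768  1.663 -0.     0.709 -0.258] [ 0.4887 -0.3278  0.0201] [[0.499, 0.867, 0.001], [0.867, -0.499, -0.001], [-0.0, 0.001, -1.0]] F [ 0.3 -1.1 -1.2] g 29.6
```

View pics/m11.png

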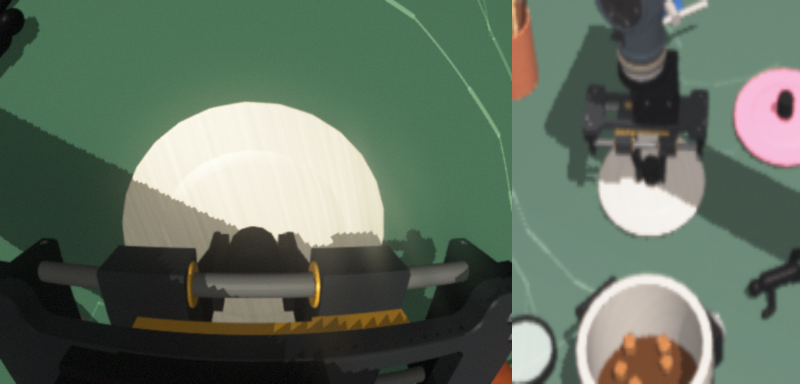

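Run:
```python
from mv import *
from h import *
st=load('wrist11')['st'];R=np.array(st['tool_rot'])
for uv in((253,102),(230,104),(123,220),(384,220)):
    print(R.T@(wz('wrist11',*uv,.013)-st['ee_pos']))
rel(np.array([.45,-.25,.26]),down(np.radians(60)),False)
```

```text
[0.08504543 0.00019176 0.00709183]
[ 0.08401487 -0.01277486  0.00707628]
[ 0.0135199  -0.08528724  0.00701753]
[0.01330329 0.08643322 0.00722944]
slide [ 0.048 -0.072 -0.24 ] turn [0.0012 0.0004 0.0011] dist 0.255 ang 0.002
```

Call:
{"name": "carry_out", "arguments": {"slide": [[0,0,-0.004],[0,0,-0.015],[0,0,-0.035],[0,0,-0.06],[0,0,-0.09],[0,0,-0.12],[0,0,-0.15],[0,0,-0.172],[0,0,-0.182],[0,0,-0.185],[0,0,-0.185]], "turn": [[0,0,0],[0,0,0],[0,0,0],[0,0,0],[0,0,0],[0,0,0],[0,0,0],[0,0,0],[0,0,0],[0,0,0],[0,0,0]], "gripper": [0.015,0.015,0.015,0.015,0.015,0.015,0.015,0.015,0.015,0.015,0.015]}}

```text
time: 23.35
ee_pos: [0.4881, -0.3273, 0.2049]
tool_rot: [[0.499, 0.867, 0.0], [0.867, -0.499, -0.0], [-0.0, 0.0, -1.0]]
force: [-0.1, -0.2, -1.8]
gripper_width: 0.337
```

Run:
```python
from mv import *
from h import *
log()
rel(np.array([.627,-.031,.205]),down(np.radians(60)))
snap('wrist','wrist12');s,_=snap('scene','scene12')
im=cv2.imread('pics/wrist12.png')
cv2.imwrite('pics/m12.png',np.hstack([cv2.resize(im,(512,384)),cv2.resize(s['color'][50:200,130:280,::-1],(288,384))]))
```

```text
23.35 [-0.781  0.498  1.548 -0.     1.096 -0.258] [ 0.4881 -0.3273  0.2049] [[0.499, 0.867, 0.0], [0.867, -0.499, -0.0], [-0.0, 0.0, -1.0]] F [-0.1 -0.2 -1.8] g 29.3
slide [ 3.261e-01 -2.750e-02 -2.000e-04] turn [0.0005 0.0002 0.0011] dist 0.327 ang 0.001
0.25 [-0.64  0.49  1.56 -0.    1.09 -0.12] dq 0.05 tcp [ 0.523 -0.253  0.205] wr [ 0.52 -0.25  0.51]
0.5 [-0.5   0.5   1.55 -0.    1.09  0.02] dq 0.05 tcp [ 0.558 -0.179  0.205] wr [ 0.56 -0.18  0.51]
0.75 [-0.36  0.52  1.51 -0.    1.11  0.16] dq 0.05 tcp [ 0.592 -0.105  0.205] wr [ 0.59 -0.11  0.51]
1.0 [-0.23  0.55  1.44  0.    1.15  0.3 ] dq 0.04 tcp [ 0.627 -0.031  0.205] wr [ 0.63 -0.03  0.51]
```

View pics/m12.png

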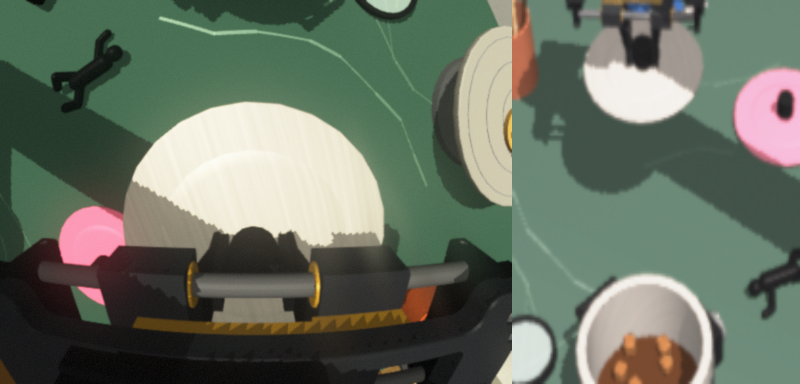

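Lid hangs level with unchanged view relative to the hand. Carry it over the pot.

Call:
{"name": "carry_out", "arguments": {"slide": [[0.006,-0.001,0],[0.02,-0.002,0],[0.04,-0.003,0],[0.064,-0.005,0],[0.09,-0.008,0],[0.117,-0.01,0],[0.144,-0.012,0],[0.171,-0.014,0],[0.198,-0.017,0],[0.225,-0.019,0],[0.25,-0.021,0],[0.273,-0.023,0],[0.293,-0.025,0],[0.309,-0.026,0],[0.32,-0.027,0],[0.326,-0.027,0],[0.326,-0.027,0],[0.326,-0.027,0]], "turn": [[0,0,0],[0,0,0],[0,0,0],[0,0,0],[0,0,0],[0,0,0],[0,0,0],[0,0,0],[0,0,0],[0,0,0],[0,0,0],[0,0,0],[0,0,0],[0,0,0],[0,0,0],[0,0,0],[0,0,0],[0,0,0]], "gripper": [0.015,0.015,0.015,0.015,0.015,0.015,0.015,0.015,0.015,0.015,0.015,0.015,0.015,0.015,0.015,0.015,0.015,0.015]}}

```text
time: 25.25
ee_pos: [0.6268, -0.0315, 0.2038]
tool_rot: [[0.499, 0.866, -0.002], [0.866, -0.499, 0.001], [-0.0, -0.002, -1.0]]
force: [-0.0, -0.1, -1.9]
gripper_width: 0.338
```

Run:
```python
from mv import *
from h import *
log()
snap('wrist','wrist13');s,_=snap('scene','scene13')
im=cv2.imread('pics/wrist13.png')
cv2.imwrite('pics/m13.png',np.hstack([cv2.resize(im[:,:],(400,300)),cv2.resize(s['color'][120:240,130:290,::-1],(400,300))]))
cv2.imwrite('pics/s13.png',cv2.resize(s['color'][120:240,130:290,::-1],(800,600),interpolation=2))
```

```text
25.25 [-0.228  0.552  1.444  0.     1.148  0.295] [ 0.6268 -0.0315  0.2038] [[0.499, 0.866, -0.002], [0.866, -0.499, 0.001], [-0.0, -0.002, -1.0]] F [-0.  -0.1 -1.9] g 29.4
```

View pics/s13.png

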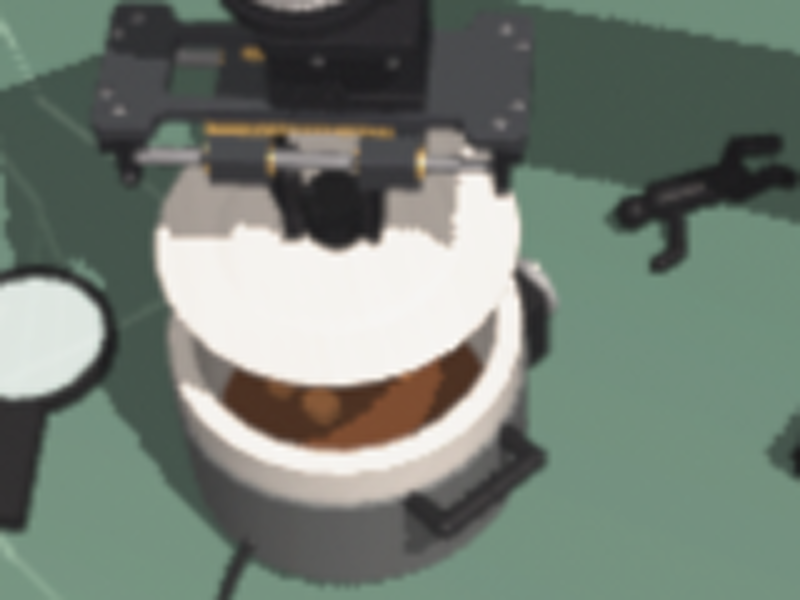

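View pics/wrist13.png

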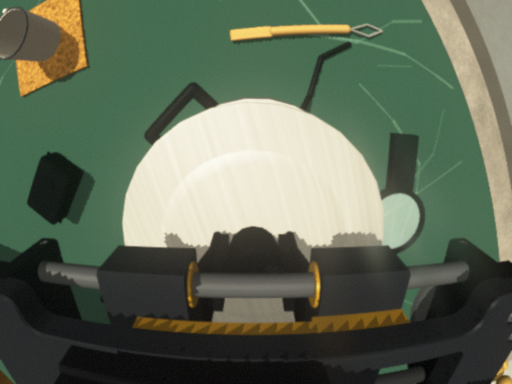

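Run:
```python
from h import *
s=load('scene13')['c'];im=cv2.imread('pics/s13.png')
def circ(P,r,col):
    for a in np.linspace(0,2*np.pi,180):
        p=(proj(s,[P[0]+r*np.cos(a),P[1]+r*np.sin(a),P[2]])-[130,120]+.5)*5
        cv2.circle(im,tuple(int(round(q)) for q in p),1,col,-1)
circ([.6255,-.0337,.1955],.088,(255,0,0));circ([.626,-.033,.125],.0925,(0,0,255));circ([.626,-.033,.125],.075,(0,0,255))
cv2.imwrite('pics/s13o.png',im)
```

View pics/s13o.png

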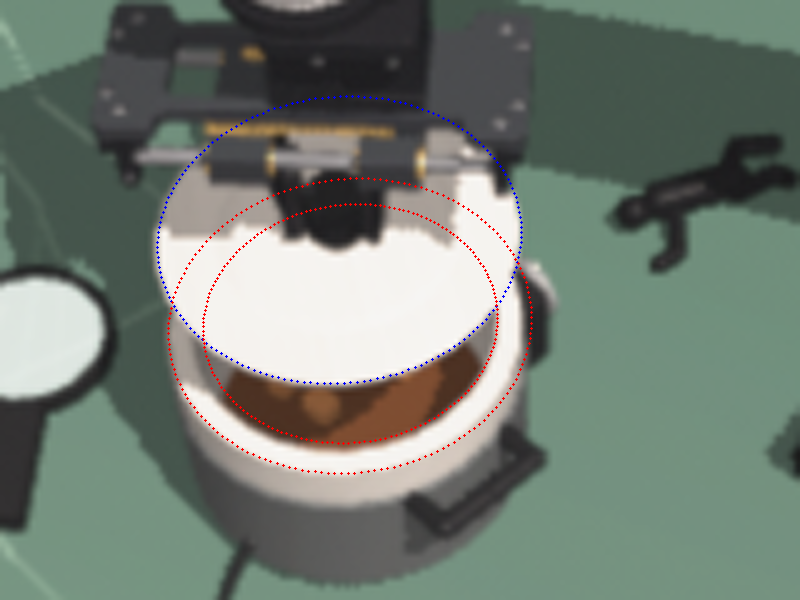

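Call:
{"name": "carry_out", "arguments": {"slide": [[0.001,0,0.005],[0.001,0,0.015],[0.001,0,0.026],[0.001,0,0.036],[0.001,0,0.044],[0.001,0,0.05],[0.001,0,0.055],[0.001,0,0.059],[0.001,0,0.062],[0.001,0,0.064],[0.001,0,0.0645],[0.001,0,0.0645]], "turn": [[-0.001,-0.001,0],[-0.001,-0.001,0],[-0.001,-0.001,0],[-0.001,-0.001,0],[-0.001,-0.001,0],[-0.001,-0.001,0],[-0.001,-0.001,0],[-0.001,-0.001,0],[-0.001,-0.001,0],[-0.001,-0.001,0],[-0.001,-0.001,0],[-0.001,-0.001,0]], "gripper": [0.015,0.015,0.015,0.015,0.015,0.015,0.015,0.015,0.015,0.015,0.015,0.015]}}

```text
time: 26.55
ee_pos: [0.6273, -0.0309, 0.1396]
tool_rot: [[0.5, 0.866, -0.001], [0.866, -0.5, -0.001], [-0.001, -0.0, -1.0]]
force: [-0.2, -0.3, -1.2]
gripper_width: 0.335
```

Call:
{"name": "carry_out", "arguments": {"slide": [[0,0,0.0005],[0,0,0.001],[0,0,0.0015],[0,0,0.002],[0,0,0.002]], "turn": [[0,0,0],[0,0,0],[0,0,0],[0,0,0],[0,0,0]], "gripper": [0.015,0.015,0.015,0.015,0.015]}}

```text
time: 27.05
ee_pos: [0.6272, -0.0309, 0.1375]
tool_rot: [[0.5, 0.866, -0.001], [0.866, -0.5, -0.001], [-0.001, -0.001, -1.0]]
force: [-0.2, -0.2, -1.6]
gripper_width: 0.336
```

Call:
{"name": "carry_out", "arguments": {"slide": [[0,0,0.0005],[0,0,0.001],[0,0,0.001]], "turn": [[0,0,0],[0,0,0],[0,0,0]], "gripper": [0.015,0.015,0.015]}}

```text
time: 27.35
ee_pos: [0.6273, -0.0309, 0.1371]
tool_rot: [[0.5, 0.866, -0.001], [0.866, -0.5, -0.001], [-0.001, -0.0, -1.0]]
force: [-1.0, 0.8, 2.7]
gripper_width: 0.335
```

Run:
```python
from h import *
log()
s,_=snap('scene','scene14')
cv2.imwrite('pics/s14.png',cv2.resize(s['color'][120:240,130:290,::-1],(800,600),interpolation=2))
```

```text
27.35 [-2.270e-01  6.330e-01  1.500e+00 -1.000e-03  1.008e+00  2.980e-01] [ 0.6273 -0.0309  0.1371] [[0.5, 0.866, -0.001], [0.866, -0.5, -0.001], [-0.001, -0.0, -1.0]] F [-1.   0.8  2.7] g 29.1
```

View pics/s14.png

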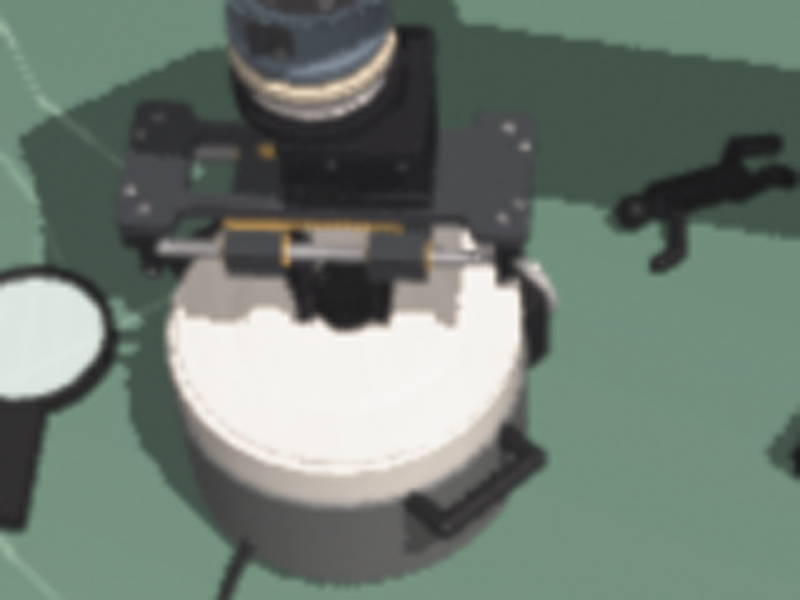

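Contact right at the predicted seating height (TCP 0.137). Release gently and back off upward.

Call:
{"name": "carry_out", "arguments": {"slide": [[0,0,0],[0,0,0],[0,0,0],[0,0,0],[0,0,0],[0,0,0],[0,0,0],[0,0,0],[0,0,-0.01],[0,0,-0.03],[0,0,-0.06],[0,0,-0.1],[0,0,-0.14],[-0.01,0,-0.17],[-0.03,0,-0.19],[-0.06,0,-0.2],[-0.1,0,-0.2],[-0.15,0,-0.2],[-0.2,0,-0.2],[-0.2,0,-0.2]], "turn": [[0,0,0],[0,0,0],[0,0,0],[0,0,0],[0,0,0],[0,0,0],[0,0,0],[0,0,0],[0,0,0],[0,0,0],[0,0,0],[0,0,0],[0,0,0],[0,0,0],[0,0,0],[0,0,0],[0,0,0],[0,0,0],[0,0,0],[0,0,0]], "gripper": [0.03,0.034,0.04,0.05,0.06,0.07,0.08,0.08,0.08,0.08,0.08,0.08,0.08,0.08,0.08,0.08,0.08,0.08,0.08,0.08]}}

```text
time: 29.4
ee_pos: [0.5248, -0.209, 0.3383]
tool_rot: [[0.506, 0.863, -0.001], [0.863, -0.506, -0.004], [-0.004, 0.001, -1.0]]
force: [1.1, 0.4, -0.2]
gripper_width: 0.92
```

Run:
```python
from h import *
log()
s,_=snap('scene','scene15');t,_=snap('top','top15')
im=np.ascontiguousarray(cv2.resize(s['color'][120:240,130:290,::-1],(800,600),interpolation=2))
def circ(P,r,col):
    for a in np.linspace(0,2*np.pi,180):
        p=(proj(s,[P[0]+r*np.cos(a),P[1]+r*np.sin(a),P[2]])-[130,120]+.5)*5
        cv2.circle(im,tuple(int(round(q)) for q in p),1,col,-1)
circ([.626,-.033,.130],.088,(255,0,0))
cv2.imwrite('pics/s15.png',im)
cv2.imwrite('pics/s15f.png',s['color'][:,:,::-1]);cv2.imwrite('pics/t15f.png',cv2.resize(t['color'][:,:,::-1],(800,600)))
```

```text
29.4 [-0.575  0.331  1.432 -0.004  1.378 -0.043] [ 0.5248 -0.209   0.3383] [[0.506, 0.863, -0.001], [0.863, -0.506, -0.004], [-0.004, 0.001, -1.0]] F [ 1.1  0.4 -0.2] g 80.0
```

View pics/s15.png

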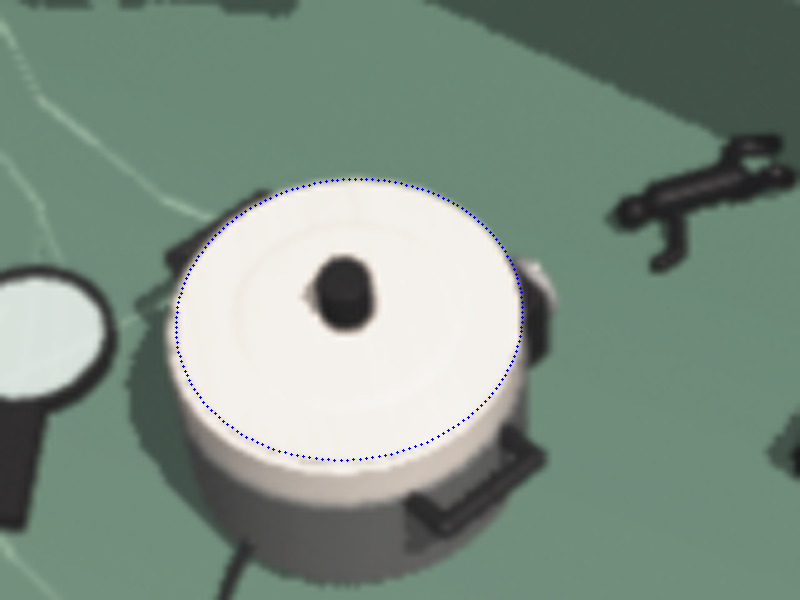

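View pics/s15f.png

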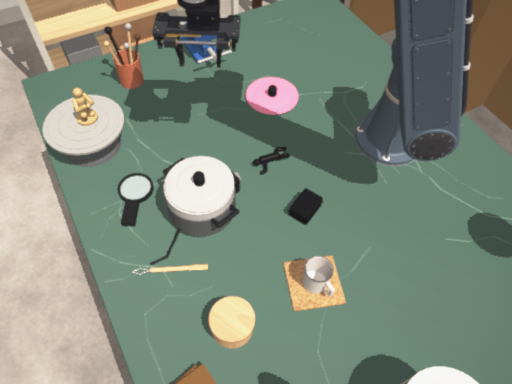

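View pics/t15f.png

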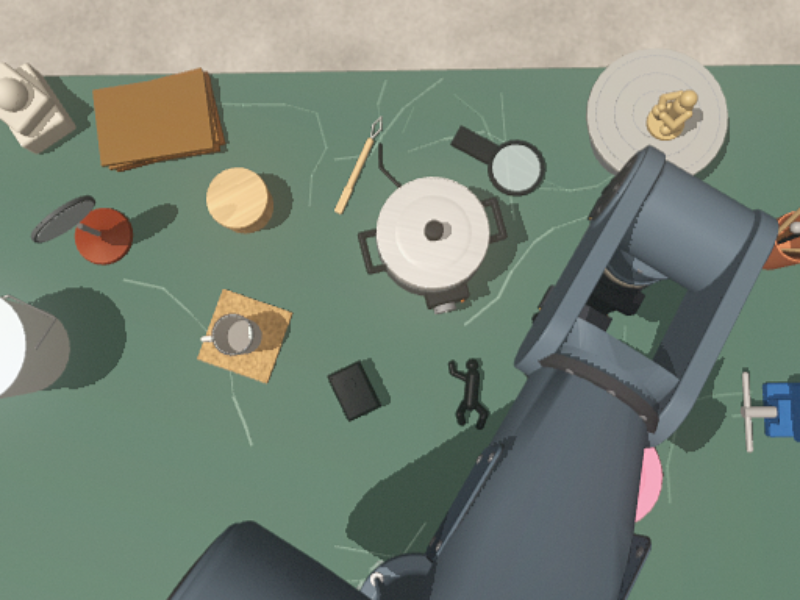

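```bash
python3 -c "
from h import *
print(workorder.hand_in())"
```

```text
the job is handed in; nothing more can be done
None
```

I tipped all five lumps of wax into the melting pot, stood the empty mug back on the cork mat and seated the aluminium lid. The job was handed in at about 29.5 s of the 72 s allowed; `hand_in` reports no verdict.

- **Wax:** before the lid went on, the top camera showed five separate lumps on the pot floor. Pictures of the tilted and the returned mug showed it empty.
- **Mug:** it stands upright at about (0.470, 0.294), 1–2 mm from my estimate of the mat's centre. I lowered it to its original height before letting go.
- **Lid:** upward force was first felt with the fingertips at 0.137 m, the height predicted for a seated lid. After release it looks level and on the pot's axis to within about 2 mm in both outside cameras.
- **Other things:** the block, loupe, modelling tool, pillbox and imp look unmoved in the final pictures. I compared these by eye and did not measure them.
- **Disagreements:** the top and wrist cameras differed by about 5 mm on where the lid lay on the bench, so I used a value in between and corrected the offset after gripping it. The pot's position differed by 1.5–2 mm between the top and scene cameras, within the lid's 7 mm play.

No check failed.

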